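# Build the gasket pressing pile

## Robot

A 6-joint arm with a two-finger parallel gripper is mounted at the origin on the work surface. World frame = base frame: x ahead of the robot, y to its left, z up, the work surface at z = 0. Lengths are in mm, angles in rad, forces in N, time in s.
With the tool pointing down it reaches from about 300 to 775 mm from the base axis. Payload 14.6 kg.
Tool frame: the origin (TCP) lies between the finger pads; the fingertips stand manip.finger_overhang ahead of it and the grasp point (between the pads) lies 2 mm behind it (manip.finger_overhang is the distance from the TCP to the fingertips, in mm); z points along the fingers, y is the direction in which the jaws open and shut (so a half turn about z gives the same grasp; the last joint's range is limited). The gripper opens to 94 mm and grips with 3 to 60 N. Pads are 16 mm wide; open, the fingers measure 119 mm over their backs; the gripper's body (75 mm by 177 mm) begins 78 mm behind the grasp point.
Start: joints at [1.133, 0.3, 1.521, -0, 1.321, -0.067], TCP at [199.295, 512.611, 183.646] pointing down, gripper open.
Joint ranges: [-3.03, 3.03], [-0.79, 2.21], [0.23, 2.52], [-1.04, 4.18], [0, 3.07], [-2.55, 2.55]. Speed limits (rad/s): [2.22, 2.22, 2.57, 3.14, 3.14, 3.14].

## Interface

Orientations are given as [roll, pitch, yaw] about the fixed x, y, z axes, in that order (R = Rz(yaw) Ry(pitch) Rx(roll)).
In Python, from cell import manip gives the robot as it stands.
- The arm moves only by the tool drive_tool, never from a script. Its argument "steps" is a list of rows, each an object with "delta_pos": the shift along the world's x, y, z in mm, a list of three; "yaw": the turn about the world's z in rad; "hand": the finger opening in mm, from 0 to 94. A call has 1 to 5 rows; each row shifts and turns the commanded pose from where the row before left it; what a row does not reach is not made up. A row lasts 1/12 s, in which the tool goes at most 41.7 mm and 7.16 degrees, less where a joint would pass 70% of its speed; a pose out of reach is approached as far as the arm can. A call is refused whole if a number of a shift passes 41.7 or a number of a turn 0.125, either way. A call with a gripper value outside its range is refused whole. The fingers move at their own pace and stop on an object; "squeeze" is the grip in N (left out, the last holds). Time passes only in rows, so rows that do not move let the fingers close. It gives the time, the measured TCP pose, the force and the opening at its end, in the units of the state.
- manip.read_state(): the state, without advancing time (a new reading comes with each control period).
- manip.camera(name): name is "scene" or "side" or "wrist"; returns a dict with "frame" (384x512x3 uint8, red, green, blue), "range_z" (384x512 float32, mm along the optical axis (not along the pixel's ray), 0 where there is no reading), "intrinsics" (3x3 intrinsics, pixels), "position" and "attitude" of the camera in the world. Camera axes: x right, y down, z forward; pixel columns grow to the right and rows downward; lengths in mm; the calibration is good to about 2 mm. A picture is of the moment at which its call begins.
- manip.sign_off(): hands the job in, once; it reports no verdict.
The state is a dict: "clock": time; "joints": joint angles; "qd": joint speeds; "effort": joint torques, N m; "eef_pos": TCP position; "eef_rot": TCP orientation; "wrist_force": force on the tool from outside, world axes, zero at the start; "moment": the same for the moment, N m; "finger_gap": finger opening in mm.
Only numpy, scipy, OpenCV 4.12 (cv2) and the standard library are available. Lean on these libraries where they do the work, as an engineer would, in place of code of your own. Each camera call takes 0.05 s, during which the arm holds its last target.

## Task

Build the gasket pressing pile: lay the green-painted plate on the dark steel base plate and then the blue plate on top of it, each squared up so that all edges are flush with the base. Finally pull the brass weight up out of the narrow gap beside the hotplate by its exposed top edge and stand it, rib up, on the middle of the pile, lengthways along it. Leave the pot base, the funnel and the tin dish where they are.

Things in the scene. Friction and masses are not known exactly. Their poses are not given: they have to be found in the camera images.
- base_top (a point): Dark steel base plate of the pile, fixed to the marble slab, 100 mm long (x) by 56 mm wide (y) by 14 mm high. Point: centre of its top face; axes: x along its length, y across its width, z up. The slab is fixed, worn white marble, its top 20 mm above the work surface.
- plate_green_c (a point): Loose green-painted plate, 100 mm long (x) by 56 mm wide (y) by 16 mm thick, about 0.24 kg, with a black 46 mm gasket ring let flush into its top face; lies flat on the slab. Point: its centre, half-way up; x along its length, y across, z up. Turned half round it is the same.
- plate_blue_c (a point): Loose blue-painted plate, same shape, size and weight as the green one (100 x 56 x 16 mm), also with a flush black ring. Point: its centre, half-way up; x along its length, y across, z up.
- weight_c (a point): Brass press weight, about 0.6 kg, 70 mm long (x), 80 mm high, an inverted T in section: foot 30 mm wide (y) and 16 mm thick, and on it, along its middle, a rib 12 mm thick running the full length up to the top. It stands upright on the slab in the gap beside the hotplate, with the top 42 mm of the rib showing above the gap's walls. Point: its centre, 40 mm above its underside and 40 mm below its top edge; z up.
- gap_top (a point): The gap at the hotplate's side: between the white hotplate housing (180 x 180 x 38 mm, fixed; a dark disc 65 mm in radius stands 8 mm above the housing, its centre 120 mm from the gap's middle) and an upright steel strip 6 mm thick. The gap is 36 mm wide, 168 mm long, and open at the top, its floor is the slab. Point: middle of the gap, level with the tops of its walls, 38 mm above the slab; x along the gap, y across it, away from the hotplate.
- pot_base: Bystander: aluminium six-cup pot base, eight-sided, 96 mm across, 85 mm high, loose on the slab. Origin: centre of its underside.
- funnel: Bystander: grey filter funnel standing on its 66 mm wide rim, spout up, 78 mm high, loose on the slab. Origin: centre of its underside.
- dish: Bystander: shallow tin dish, 80 mm across, 14 mm high, with a loose black gasket lying in it, loose on the slab. Origin: centre of its underside.
- plate_green: The green plate's body; origin: centre of its underside.
- plate_blue: The blue plate's body; origin: centre of its underside.
- weight: The brass weight's body; origin: centre of its underside.

How it is judged (in metres and radians):
On the way, in this order (a step that is already met when the one before it is completed fails the run):
1. the green plate lies square on the base plate, let go (horizontal distance between plate_green_c and base_top below 0.006 m and angle between the x axis of plate_green_c and the x axis of base_top, either way round below 0.09 rad and angle between plate_green_c's own z axis and vertical below 0.06 rad and z of plate_green_c in the frame of base_top between 0.004 and 0.012 m and contact force between the fingers and plate_green below 0.1 N and linear speed of plate_green below 0.02 m/s), for 0.2 s.
2. the blue plate lies square on the green plate, let go (horizontal distance between each of plate_green_c, plate_blue_c and base_top below 0.006 m and angle between the x axis of each of plate_green_c, plate_blue_c and the x axis of base_top, either way round below 0.09 rad and angle between each of plate_green_c, plate_blue_c's own z axis and vertical below 0.06 rad and z of plate_green_c in the frame of base_top between 0.004 and 0.012 m and z of plate_blue_c in the frame of base_top between 0.02 and 0.028 m and contact force between the fingers and plate_blue below 0.1 N and linear speed of each of plate_green, plate_blue below 0.02 m/s), for 0.2 s.
At the end, for the whole second after the job is handed in: Green plate on the base, blue plate on it, each centred over the base within 6 mm, in line with it within 0.09 rad (either way round) and flat; brass weight upright on the blue plate, centred within 10 mm and lengthways within 0.15 rad; all released and at rest (horizontal distance between each of plate_green_c, plate_blue_c and base_top below 0.006 m and angle between the x axis of each of plate_green_c, plate_blue_c and the x axis of base_top, either way round below 0.09 rad and angle between each of plate_green_c, plate_blue_c, weight_c's own z axis and vertical below 0.06 rad and z of plate_green_c in the frame of base_top between 0.004 and 0.012 m and z of plate_blue_c in the frame of base_top between 0.02 and 0.028 m and horizontal distance between weight_c and base_top below 0.01 m and angle between the x axis of weight_c and the x axis of base_top, either way round below 0.15 rad and z of weight_c in the frame of base_top between 0.067 and 0.077 m and linear speed of each of plate_green, plate_blue, weight below 0.02 m/s); the robot touches nothing.
It fails at once if the pot base is shifted by more than 30 mm (distance of pot_base from where it was at the start of the episode above 0.03 m).
It fails at once if the funnel is shifted by more than 30 mm (distance of funnel from where it was at the start of the episode above 0.03 m).
It fails at once if the tin dish is shifted by more than 30 mm (distance of dish from where it was at the start of the episode above 0.03 m).
It also fails if it takes over 64 s, if anything falls off the work surface, if the arm or the gripper's body presses on something with over 40 N, if the wrist force passes 120 N, or if a joint passes its speed limit or range.

## Working session

There is one attempt and no reset: what is moved stays moved. The work goes in short steps, Python scripts to look and compute and a tool call to move; the robot and the scene stay as the last step left them, time stands still between calls to the robot, and variables do not carry over. Pictures are saved under pics/ and viewed, and the job is handed in when it is done.

Besides the shell and the picture viewer there is one more tool, called after "Request:" by a JSON object that holds its "api" and its "payload", one argument or row to a line. drive_tool: Moves the arm, as the interface text tells. Its arguments: {"type":"object","properties":{"steps":{"type":"array"},"squeeze":{"type":"number"}},"required":["steps"]}

```bash
mkdir -p pics; ls; cat > h.py <<'E'
import numpy as np, cv2
from cell import manip
def shot(n,tag):
    c=manip.camera(n); cv2.imwrite(f'pics/{tag}.png',c['frame'][:,:,::-1]); np.savez(f'pics/{tag}.npz',**{k:np.array(v) for k,v in c.items()}); return c
E
python3 - <<'E'
from h import *
print(manip.finger_overhang, manip.read_state())
for n in ['scene','side','wrist']:
    c=shot(n,n+'0'); print(n,c['intrinsics'],c['position'],c['attitude'])
E
```

```text
pics
17.0 {'clock': 0.0, 'joints': array([ 1.13340158e+00,  3.00492110e-01,  1.52157984e+00,  3.01855694e-05,
        1.32072054e+00, -6.65933096e-02]), 'qd': array([-0.00185359,  0.00167063,  0.0002299 ,  0.00142067, -0.00131214,
        0.00183887]), 'effort': array([ 1.44872138e-03, -5.31806695e+01, -3.52733874e+01,  7.09446031e-02,
        2.43432366e-02, -8.04072056e-05]), 'eef_pos': array([199.16586239, 512.35687777, 183.07535387]), 'eef_rot': array([-3.14039742e+00, -1.09014969e-04,  2.77078366e+00]), 'wrist_force': array([-0.08523698, -0.11038117, -0.20774192]), 'moment': array([ 0.0150012 , -0.01275279, -0.02492393]), 'finger_gap': 93.90218374650955}
scene [[377.44606194   0.         257.55647097]
 [  0.         377.44606194 190.42356833]
 [  0.           0.           1.        ]] [1122.45644575 -746.14409473  697.96413537] [-2.12789424e+00  9.18796215e-04  6.28435789e-01]
side [[417.61047691   0.         252.99992817]
 [  0.         417.61047691 197.7244288 ]
 [  0.           0.           1.        ]] [ 113.62063254 -734.52050366  867.53457823] [-2.28755702 -0.00622426 -0.47548095]
wrist [[271.10339891   0.         251.45949387]
 [  0.         271.10339891 194.74901441]
 [  0.           0.           1.        ]] [137.04164136 537.94786972 384.10160045] [2.90680247e+00 4.20817205e-04 1.19998102e+00]
```

View pics/scene0.png

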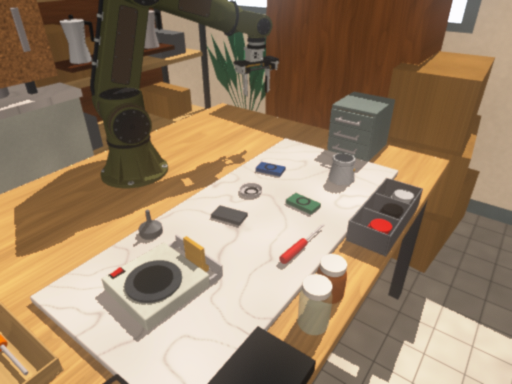

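View pics/side0.png

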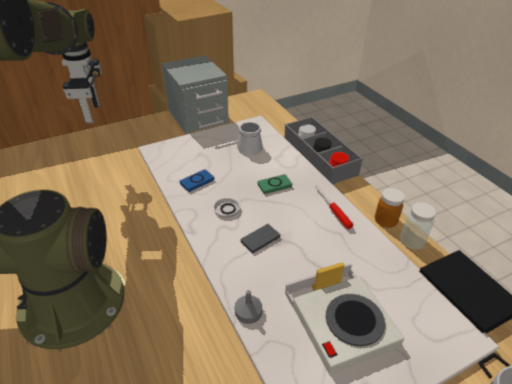

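View pics/wrist0.png

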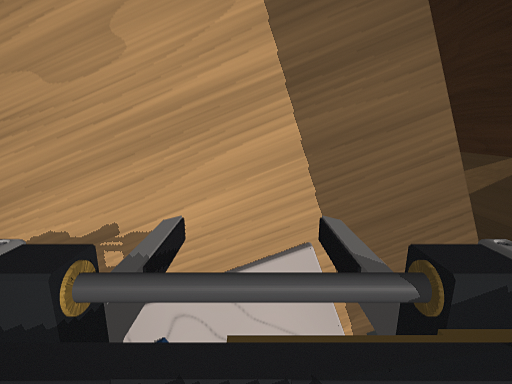

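```bash
cat >> h.py <<'E'
from scipy.spatial.transform import Rotation as R
def load(tag): return dict(np.load(f'pics/{tag}.npz'))
def world(c):
    K=c['intrinsics'];Rm=R.from_euler('xyz',c['attitude']).as_matrix()
    v,u=np.mgrid[0:384,0:512]; z=c['range_z']
    P=np.stack([(u-K[0,2])/K[0,0]*z,(v-K[1,2])/K[1,1]*z,z],-1)
    return P@Rm.T+c['position']
def cast(c,uv,zp):
    K=c['intrinsics'];Rm=R.from_euler('xyz',c['attitude']).as_matrix()
    uv=np.asarray(uv,float).reshape(-1,2)
    d=np.c_[(uv-K[:2,2])/K[0,0],np.ones(len(uv))]@Rm.T
    return c['position']+d*((zp-c['position'][2])/d[:,2])[:,None]
def masks(c):
    hsv=cv2.cvtColor(c['frame'],cv2.COLOR_RGB2HSV).astype(int);h,s,v=hsv[...,0],hsv[...,1],hsv[...,2]
    return dict(green=(h>55)&(h<95)&(s>80),blue=(h>100)&(h<125)&(s>100),dark=(v<95)&(s<90),brass=(h>12)&(h<32)&(s>140)&(v>110)),hsv
E
python3 - <<'E'
from h import *
for t in ['scene0','side0']:
    c=load(t);P=world(c);m,hsv=masks(c)
    ok=c['range_z']>0
    inslab=ok&(P[...,0]>250)&(P[...,0]<900)&(P[...,1]>-450)&(P[...,1]<450)
    sl=inslab&(P[...,2]>10)&(P[...,2]<28); print(t,'slab z',np.median(P[sl][:,2]))
    for k,(lo,hi) in dict(green=(30,42),blue=(30,42),dark=(28,40),brass=(60,110)).items():
        mm=m[k]&inslab&(P[...,2]>lo)&(P[...,2]<hi)
        n,lab,st,ce=cv2.connectedComponentsWithStats(mm.astype(np.uint8))
        for i in range(1,n):
            if st[i,4]>40:
                p=P[lab==i]; r=cv2.minAreaRect(p[:,:2].astype(np.float32)); print(k,ce[i].round(),st[i,4],'z',np.percentile(p[:,2],[5,50,95]).round(1),'rect',np.round(r[0],1),np.round(r[1],1),round(r[2],1))
E
```

```text
scene0 slab z 19.807888229529965
dark [377. 202.] 54 z [28.8 33.9 39.8] rect [839.  273.9] [64.4 31.6] 49.5
dark [225. 219.] 46 z [28.2 30.7 33.8] rect [509.5 -66. ] [92.9  7. ] 12.9
dark [365. 217.] 45 z [28.9 34.9 39.3] rect [837.5 175.7] [55.3 26.6] 51.5
dark [360. 236.] 78 z [29.5 33.7 39. ] rect [865.6  89.6] [ 6.9 68.5] 89.1
dark [256. 359.] 2393 z [33.1 35.  36.8] rect [ 857.2 -386. ] [128.4  85.7] 89.7
brass [194. 249.] 274 z [ 62.5  85.7 100.4] rect [ 572.9 -260. ] [11.  68.7] 84.2
side0 slab z 22.078026478705965
green [274. 184.] 302 z [32.  38.2 41. ] rect [646.4 143.9] [53.4 98.1] 85.6
blue [196. 180.] 325 z [32.5 38.3 41.1] rect [435.7 270.9] [98.5 52.3] 10.4
dark [315. 160.] 197 z [28.7 34.3 39.3] rect [827.9 227.8] [ 73.6 302.2] 13.7
dark [260. 238.] 521 z [31.3 35.7 38.3] rect [497.6 -41.9] [99.2 51.1] 11.6
dark [452. 281.] 1591 z [32.8 36.5 38.9] rect [ 853.  -386.5] [126.9  93.9] 90.0
dark [249. 318.] 75 z [28.7 34.2 39.1] rect [ 358.3 -252.1] [19.6 58.5] 73.1
brass [386. 205.] 103 z [68.4 76.6 81.4] rect [ 859.  -126.3] [28.2 60.9] 17.5
brass [329. 273.] 348 z [ 63.5  87.3 102.8] rect [ 566.7 -258.4] [11.3 69.7] 83.4
```

```bash
python3 - <<'E'
from h import *
c=load('scene0');P=world(c);_,hsv=masks(c)
for n,(u,v) in dict(green=(293,203),greenside=(305,211),blue=(262,167),base=(228,214),bs=(225,221),weight=(195,250),).items(): print(n,hsv[v,u],P[v,u].round(1))
im=c['frame'][140:340,90:350,::-1]; cv2.imwrite('pics/sc_z.png',cv2.resize(im,None,fx=3,fy=3,interpolation=2))
c=load('side0');im=c['frame'][110:380,160:420,::-1]; cv2.imwrite('pics/si_z.png',cv2.resize(im,None,fx=2.2,fy=2.2,interpolation=2))
E
```

```text
green [ 55  54 104] [630.3 120.3  34.3]
greenside [ 40  44 105] [674.7 120.4  21.7]
blue [111 108 139] [413.6 256.1  35.1]
base [ 13  29 106] [503.6 -47.3  35.4]
bs [ 12  42 109] [506.7 -65.9  21.7]
weight [ 17 151 149] [ 583.5 -265.5   87.1]
```

View pics/sc_z.png

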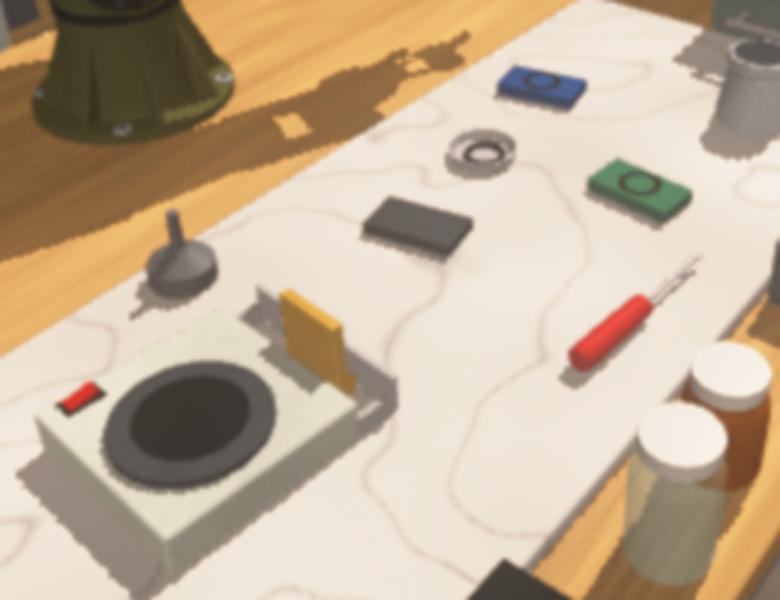

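View pics/si_z.png

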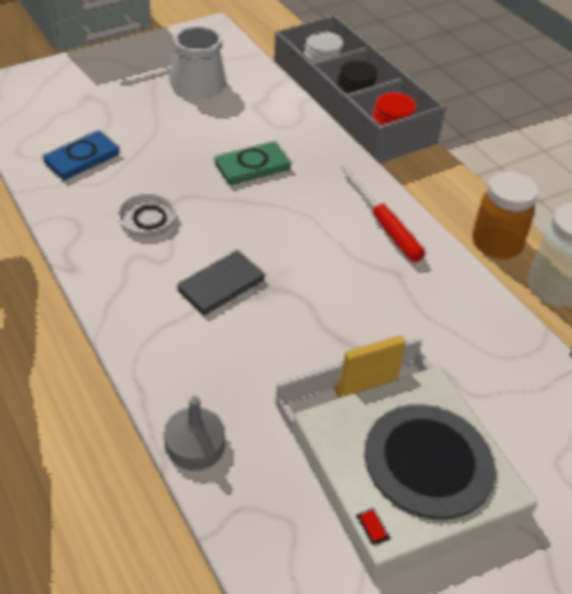

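```bash
python3 - <<'E'
from h import *
for t in ['scene0','side0']:
    c=load(t);P=world(c);_,hsv=masks(c);h,s,v=hsv[...,0],hsv[...,1],hsv[...,2]
    for k,(cx,cy,zt) in dict(green=(646,144,36),blue=(436,271,36),base=(498,-42,34),weight=(570,-259,100)).items():
        near=np.hypot(P[...,0]-cx,P[...,1]-cy)<75
        off=2 if t=='side0' else 0
        if k=='weight': mm=near&(P[...,2]>64)
        else: mm=near&(P[...,2]>zt-4+off)&(P[...,2]<zt+6+off)
        n,lab,st,ce=cv2.connectedComponentsWithStats(mm.astype(np.uint8)); i=1+np.argmax(st[1:,4]); 
        vv,uu=np.nonzero(lab==i)
        p=P[lab==i] if k=='weight' else cast(c,np.c_[uu,vv],zt+off)
        r=cv2.minAreaRect(p[:,:2].astype(np.float32)); print(t,k,st[i,4],np.median(P[lab==i][:,2]).round(1),'rect',np.round(r[0],1),np.round(r[1],1),round(r[2],1))
E
```

```text
scene0 green 326 35.8 rect [652.1 142.9] [ 60.7 101.9] 85.1
scene0 blue 206 35.7 rect [439.5 271.6] [100.1  60.9] 13.3
scene0 base 379 33.5 rect [502.9 -42.7] [100.8  60.2] 10.6
scene0 weight 300 88.8 rect [ 571.8 -258.9] [13. 71.] 84.2
side0 green 371 38.5 rect [646.9 145.9] [ 60.5 102. ] 84.9
side0 blue 370 38.5 rect [434.4 273.9] [103.   61.5] 11.3
side0 base 557 35.8 rect [497.5 -40. ] [101.1  58.2] 11.5
side0 weight 374 90.6 rect [ 567.2 -256.9] [14.6 70.2] 82.4
```

Request:
{"api": "drive_tool", "payload": {
  "steps": [
    {"delta_pos": [30,-24.5,0],"yaw": 0.02,"hand": 80},
    {"delta_pos": [30,-24.5,0],"yaw": 0.02,"hand": 80},
    {"delta_pos": [30,-24.5,0],"yaw": 0.02,"hand": 80},
    {"delta_pos": [30,-24.5,0],"yaw": 0.02,"hand": 80},
    {"delta_pos": [30,-24.5,0],"yaw": 0.02,"hand": 80}
  ]
}}

```text
clock: 0.57
eef_pos: [350.3, 388.7, 183.6]
eef_rot: [-3.141, -0.0, 2.872]
wrist_force: [0.8, 1.2, 0.2]
finger_gap: 80.3
```

Request:
{"api": "drive_tool", "payload": {
  "steps": [
    {"delta_pos": [30,-24.5,0],"yaw": 0.02,"hand": 80},
    {"delta_pos": [30,-24.5,0],"yaw": 0.02,"hand": 80},
    {"delta_pos": [30,-24.5,0],"yaw": 0.02,"hand": 80},
    {"delta_pos": [30,-24.5,0],"yaw": 0.02,"hand": 80},
    {"delta_pos": [30,-24.5,0],"yaw": 0.02,"hand": 80}
  ]
}}

```text
clock: 0.98
eef_pos: [500.5, 266.0, 183.6]
eef_rot: [-3.142, -0.0, 2.972]
wrist_force: [0.5, 1.0, -0.0]
finger_gap: 80.2
```

Request:
{"api": "drive_tool", "payload": {
  "steps": [
    {"delta_pos": [30,-24.5,0],"yaw": 0.02,"hand": 80},
    {"delta_pos": [30,-24.5,0],"yaw": 0.02,"hand": 80},
    {"delta_pos": [30,-24.5,0],"yaw": 0.02,"hand": 80},
    {"delta_pos": [30,-24.5,0],"yaw": 0.02,"hand": 80},
    {"delta_pos": [0,0,0],"yaw": 0.0,"hand": 80}
  ]
}}

```text
clock: 1.4
eef_pos: [622.6, 164.9, 182.3]
eef_rot: [-3.14, -0.001, 3.048]
wrist_force: [0.0, -1.0, -1.2]
finger_gap: 79.8
```

```bash
python3 - <<'E'
from h import *
shot('wrist','w1'); s=manip.read_state(); print(s['eef_pos'],s['eef_rot'])
E
```

```text
[620.74464514 167.04308797 182.31745414] [-3.14093980e+00 -1.37822582e-03  3.04740493e+00]
```

View pics/w1.png

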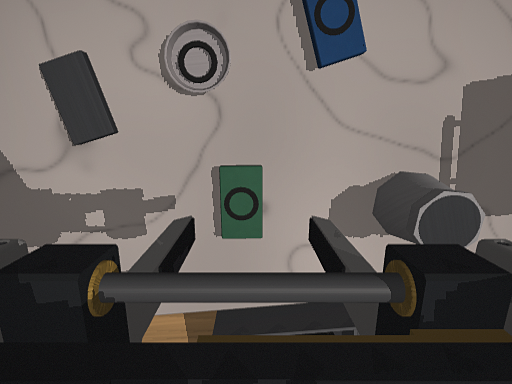

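```bash
cat >> h.py <<'E'
def rects(c,targets,tol=9):
    P=world(c)
    for k,(cx,cy,zt) in targets.items():
        near=np.hypot(P[...,0]-cx,P[...,1]-cy)<80
        mm=near&(abs(P[...,2]-zt)<tol)&(c['range_z']>0)
        mm=cv2.morphologyEx(mm.astype(np.uint8),cv2.MORPH_OPEN,np.ones((3,3)))
        n,lab,st,ce=cv2.connectedComponentsWithStats(mm)
        if n<2: print(k,'none');continue
        i=1+np.argmax(st[1:,4]); vv,uu=np.nonzero(lab==i); zm=np.median(P[lab==i][:,2])
        p=cast(c,np.c_[uu,vv],zm); r=cv2.minAreaRect(p[:,:2].astype(np.float32))
        print(k,st[i],'z',zm.round(1),'rect',np.round(r[0],1),np.round(r[1],1),round(r[2],1))
E
python3 - <<'E'
from h import *
c=load('w1'); print(c['position'],c['attitude'])
rects(c,dict(green=(649,144,36),blue=(437,272,36),base=(500,-41,34)))
E
```

```text
[556.25063842 172.45114184 383.27898208] [2.90724643e+00 5.60150701e-04 1.47669660e+00]
green [ 219  165   44   73 3011] z 36.0 rect [647.5 149.4] [55.6 98.7] 84.6
blue [ 304    0   63   67 3129] z 36.0 rect [450.4 279. ] [73.3 57.7] 12.0
base [  39   50   78   95 4150] z 33.6 rect [499.3 -34.6] [100.4  59.4] 11.3
```

Request:
{"api": "drive_tool", "payload": {
  "steps": [
    {"delta_pos": [15,-11,-20],"yaw": 0.003,"hand": 80},
    {"delta_pos": [15,-11,-20],"yaw": 0,"hand": 80},
    {"delta_pos": [0,0,-30],"yaw": 0,"hand": 80},
    {"delta_pos": [0,0,0],"yaw": 0,"hand": 80},
    {"delta_pos": [0,0,0],"yaw": 0,"hand": 80}
  ]
}}

```text
clock: 1.87
eef_pos: [648.1, 148.3, 112.9]
eef_rot: [-3.141, -0.003, 3.054]
wrist_force: [-1.1, 0.0, -0.2]
finger_gap: 80.3
```

```bash
python3 - <<'E'
from h import *
c=shot('wrist','w2'); s=manip.read_state(); print(s['eef_pos'],s['eef_rot'])
print(c['position'],c['attitude'])
rects(c,dict(green=(649,144,36),blue=(437,272,36),base=(500,-41,34)))
E
```

```text
[648.97050941 148.49931736 114.82171075] [3.14140202e+00 2.42334531e-04 3.05454256e+00]
[582.15395554 155.25900222 314.01308586] [2.90957668e+00 5.56413947e-05 1.48350991e+00]
green [ 225  148   54   92 4826] z 36.0 rect [648.2 149.4] [55.6 98.5] 85.0
blue [351   0  62  21 746] z 35.4 rect [486.  281.6] [55.2 16.1] 85.0
base [   0    0   95  120 7021] z 33.6 rect [499.9 -34.4] [101.3  59.7] 11.2
```

View pics/w2.png

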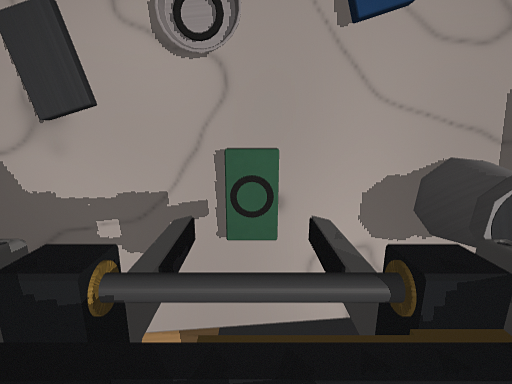

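Request:
{"api": "drive_tool", "payload": {
  "steps": [
    {"delta_pos": [-21,-26,0],"yaw": 0.04,"hand": 80},
    {"delta_pos": [-21,-26,0],"yaw": 0.04,"hand": 80},
    {"delta_pos": [-21,-26,0],"yaw": 0.04,"hand": 80},
    {"delta_pos": [-21,-26,0],"yaw": 0.04,"hand": 80},
    {"delta_pos": [-21,-26,0],"yaw": 0.04,"hand": 80}
  ]
}}

```text
clock: 2.33
eef_pos: [543.8, 17.3, 116.1]
eef_rot: [-3.141, 0.004, -3.026]
wrist_force: [0.5, -0.6, -0.6]
finger_gap: 80.2
```

Request:
{"api": "drive_tool", "payload": {
  "steps": [
    {"delta_pos": [-21,-26,0],"yaw": 0.04,"hand": 80},
    {"delta_pos": [-22,-26,0],"yaw": 0.04,"hand": 80},
    {"delta_pos": [0,0,0],"yaw": 0,"hand": 80},
    {"delta_pos": [0,0,0],"yaw": 0,"hand": 80},
    {"delta_pos": [0,0,0],"yaw": 0,"hand": 80}
  ]
}}

```text
clock: 2.75
eef_pos: [502.3, -33.8, 115.5]
eef_rot: [-3.141, 0.003, -2.95]
wrist_force: [-1.0, 0.0, -0.6]
finger_gap: 80.0
```

```bash
python3 - <<'E'
from h import *
c=shot('wrist','w3'); s=manip.read_state(); print(s['eef_pos'],s['eef_rot'])
print(c['position'],c['attitude'])
rects(c,dict(base=(500,-38,34)),6)
E
```

```text
[502.28154616 -33.5943079  114.92362122] [-3.14098971e+00  2.23354763e-03 -2.94900820e+00]
[436.12170486 -45.52605206 316.17612157] [2.90342735e+00 3.30728932e-04 1.76272861e+00]
base [ 221  142   54   92 4777] z 33.8 rect [498.4 -37.6] [99.3 55.6] 11.1
```

View pics/w3.png

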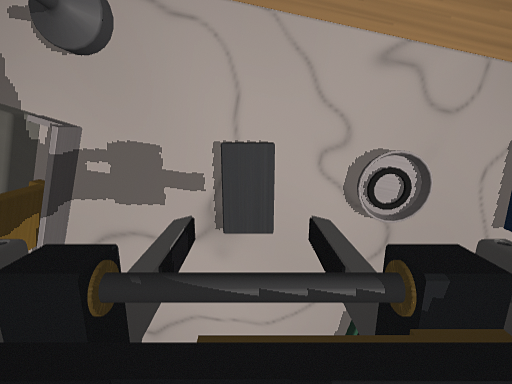

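Request:
{"api": "drive_tool", "payload": {
  "steps": [
    {"delta_pos": [21,26,0],"yaw": -0.04,"hand": 80},
    {"delta_pos": [21,26,0],"yaw": -0.04,"hand": 80},
    {"delta_pos": [21,26,0],"yaw": -0.04,"hand": 80},
    {"delta_pos": [21,26,0],"yaw": -0.04,"hand": 80},
    {"delta_pos": [21,26,0],"yaw": -0.04,"hand": 80}
  ]
}}

```text
clock: 3.22
eef_pos: [607.4, 98.5, 113.8]
eef_rot: [3.141, 0.0, 3.133]
wrist_force: [-0.1, 0.4, 0.3]
finger_gap: 80.0
```

Request:
{"api": "drive_tool", "payload": {
  "steps": [
    {"delta_pos": [21,26,0],"yaw": -0.04,"hand": 80},
    {"delta_pos": [22,25,0],"yaw": -0.04,"hand": 80},
    {"delta_pos": [0,0,0],"yaw": 0,"hand": 80},
    {"delta_pos": [0,0,-25],"yaw": 0,"hand": 80},
    {"delta_pos": [0,0,-25],"yaw": 0,"hand": 80}
  ]
}}

```text
clock: 3.63
eef_pos: [650.1, 148.5, 64.0]
eef_rot: [3.141, 0.003, 3.056]
wrist_force: [-0.4, 0.5, -1.0]
finger_gap: 80.4
```

Request:
{"api": "drive_tool", "payload": {
  "steps": [
    {"delta_pos": [0,0,-15],"yaw": 0,"hand": 80},
    {"delta_pos": [0,0,-8],"yaw": 0,"hand": 80},
    {"delta_pos": [0,0,0],"yaw": 0,"hand": 80}
  ]
}}

```text
clock: 3.88
eef_pos: [648.5, 147.2, 39.0]
eef_rot: [-3.141, -0.003, 3.055]
wrist_force: [-0.6, -1.0, -0.7]
finger_gap: 79.8
```

```bash
python3 - <<'E'
from h import *
c=shot('wrist','w4'); s=manip.read_state(); print(s['eef_pos'],s['eef_rot'],s['wrist_force'])
rects(c,dict(green=(649,146,36)),6)
E
```

```text
[649.18733736 147.19480974  40.60514098] [-3.14145857e+00 -5.68181108e-04  3.05451846e+00] [-0.22741527 -0.13508099  0.53725038]
green [ 216  154   74  118 8289] z 36.0 rect [647.4 149.4] [55.4 96.2] 85.0
```

View pics/w4.png

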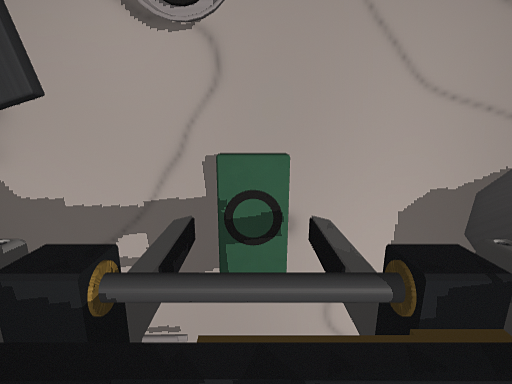

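Request:
{"api": "drive_tool", "payload": {
  "steps": [
    {"delta_pos": [0,0,0],"yaw": 0,"hand": 50},
    {"delta_pos": [0,0,0],"yaw": 0,"hand": 50},
    {"delta_pos": [0,0,0],"yaw": 0,"hand": 50},
    {"delta_pos": [0,0,0],"yaw": 0,"hand": 50},
    {"delta_pos": [0,0,0],"yaw": 0,"hand": 50}
  ],
  "squeeze": 30
}}

```text
clock: 4.35
eef_pos: [649.5, 146.6, 41.1]
eef_rot: [3.141, 0.001, 3.054]
wrist_force: [0.1, 0.3, 0.5]
finger_gap: 51.3
```

```bash
python3 - <<'E'
from h import *
c=shot('wrist','w5'); s=manip.read_state(); print(s['eef_pos'],s['eef_rot'],s['wrist_force'],s['finger_gap'])
rects(c,dict(green=(649,146,36)),6)
E
```

```text
[649.42193929 146.60739941  41.01698311] [3.14146444e+00 4.75632416e-04 3.05379178e+00] [-0.20086646  0.23778031  0.74059841] 50.26281921676061
green [ 217  152   73  120 8332] z 36.0 rect [648.5 149.3] [55.4 98.9] 85.0
```

View pics/w5.png

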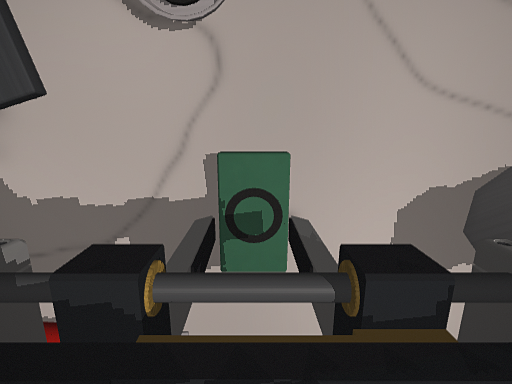

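```bash
python3 - <<'E'
from h import *
for t in ('w4','w5'):
    c=load(t);P=world(c)
    for v in (212,218,222,228,235,245,255):
        print(t,v,[(u,P[v,u].round(0).astype(int).tolist()) for u in (range(184,222,5) if t=='w5' else range(164,204,5))])
c=load('w5');im=c['frame'][140:290,150:350,::-1]; cv2.imwrite('pics/w5z.png',cv2.resize(im,None,fx=4,fy=4,interpolation=2))
E
```

```text
w4 212 [(164, [643, 75, 20]), (169, [643, 79, 21]), (174, [644, 83, 19]), (179, [644, 87, 19]), (184, [645, 91, 18]), (189, [645, 96, 20]), (194, [645, 100, 20]), (199, [646, 104, 19])]
w4 218 [(164, [648, 74, 21]), (169, [648, 78, 20]), (174, [649, 82, 20]), (179, [635, 101, 67]), (184, [582, 154, 240]), (189, [636, 108, 67]), (194, [651, 99, 19]), (199, [651, 103, 19])]
w4 222 [(164, [652, 73, 20]), (169, [652, 77, 19]), (174, [635, 100, 76]), (179, [635, 103, 74]), (184, [635, 106, 75]), (189, [637, 108, 70]), (194, [641, 109, 61]), (199, [654, 103, 20])]
w4 228 [(164, [657, 72, 20]), (169, [635, 100, 87]), (174, [635, 103, 86]), (179, [635, 106, 86]), (184, [637, 108, 82]), (189, [639, 109, 76]), (194, [644, 109, 62]), (199, [660, 102, 20])]
w4 235 [(164, [635, 100, 97]), (169, [636, 103, 96]), (174, [636, 105, 96]), (179, [637, 108, 94]), (184, [639, 109, 89]), (189, [644, 109, 77]), (194, [650, 108, 63]), (199, [666, 101, 20])]
w4 245 [(164, [635, 105, 111]), (169, [636, 107, 110]), (174, [637, 109, 108]), (179, [640, 109, 102]), (184, [644, 109, 91]), (189, [650, 108, 79]), (1
[... 878 characters left out ...]
 (199, [638, 117, 87]), (204, [638, 120, 87]), (209, [640, 122, 84]), (214, [646, 122, 66]), (219, [658, 121, 35])]
w5 235 [(184, [667, 87, 19]), (189, [637, 114, 99]), (194, [638, 116, 99]), (199, [638, 119, 99]), (204, [639, 121, 97]), (209, [642, 123, 89]), (214, [651, 122, 67]), (219, [670, 118, 20])]
w5 245 [(184, [637, 114, 114]), (189, [637, 117, 113]), (194, [638, 119, 112]), (199, [638, 122, 112]), (204, [641, 123, 106]), (209, [648, 122, 91]), (214, [678, 112, 20]), (219, [678, 117, 21])]
w5 255 [(184, [638, 117, 123]), (189, [637, 119, 125]), (194, [638, 121, 124]), (199, [640, 123, 120]), (204, [647, 122, 106]), (209, [654, 121, 90]), (214, [688, 111, 20]), (219, [688, 115, 20])]
```

View pics/w5z.png

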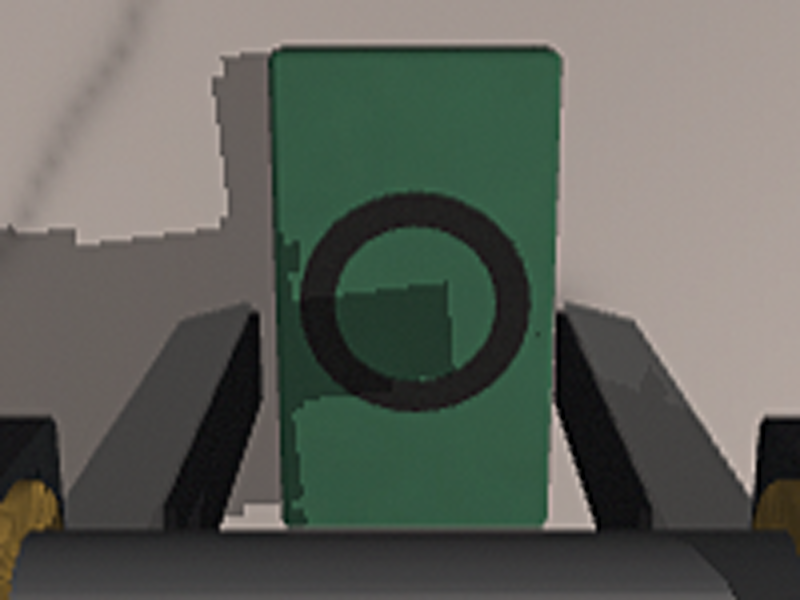

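```bash
python3 - <<'E'
from h import *
for n in ('scene','side'):
    c=shot(n,n+'1');P=world(c)
    m=(np.hypot(P[...,0]-649,P[...,1]-146)<65)&(P[...,2]>28)
    v,u=np.nonzero(m); print(n,u.min(),u.max(),v.min(),v.max())
    _,hsv=masks(c); k=m&(hsv[...,1]<60)
    print(np.percentile(P[k][:,2],[1,5,20]))
    a,b,d,e=u.min()-15,u.max()+15,v.min()-10,v.max()+15
    im=c['frame'][d:e,a:b,::-1]; print(a,d,im.shape); cv2.imwrite(f'pics/{n}1z.png',cv2.resize(im,None,fx=4,fy=4,interpolation=2))
E
```

```text
scene 286 328 79 212
[29.41823884 34.60814311 90.86279953]
271 69 (158, 72, 3)
side 257 302 74 197
[ 34.95728165  42.85332199 164.86448278]
242 64 (148, 75, 3)
```

View pics/scene1z.png

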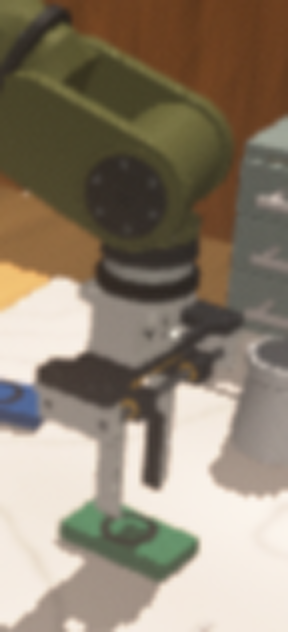

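View pics/side1z.png

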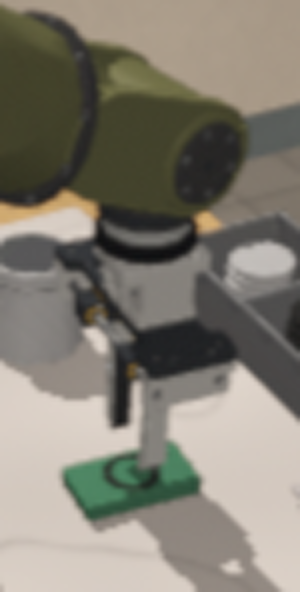

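```bash
python3 - <<'E'
from h import *
for t,us in (('w5',(285,330)),('w4',(305,345))):
    c=load(t);P=world(c)
    for v in (219,222,226,230,235,240):
        print(t,v,[(u,P[v,u].round(0).astype(int).tolist()) for u in range(us[0],us[1],4) if P[v,u,2]>45])
# tips from side/scene: finger pixels
for n in('scene1','side1'):
    c=load(n);P=world(c);m=(np.hypot(P[...,0]-649,P[...,1]-146)<60)&(P[...,2]>50)&(P[...,2]<90)
    p=P[m]; print(n,len(p)); 
    for z0 in range(50,90,5):
        q=p[(p[:,2]>=z0)&(p[:,2]<z0+5)]; 
        if len(q): print(z0,len(q),q.min(0).round(),q.max(0).round())
E
```

```text
w5 219 [(289, [644, 174, 65]), (293, [642, 176, 72]), (297, [643, 179, 71]), (301, [643, 181, 71]), (305, [643, 184, 73])]
w5 222 [(289, [647, 174, 65]), (293, [644, 176, 74]), (297, [643, 178, 78]), (301, [643, 180, 77]), (305, [643, 183, 78]), (309, [643, 185, 77])]
w5 226 [(289, [649, 174, 67]), (293, [644, 174, 81]), (297, [643, 176, 85]), (301, [643, 179, 84]), (305, [643, 181, 85]), (309, [643, 184, 84])]
w5 230 [(289, [651, 173, 68]), (293, [646, 174, 83]), (297, [643, 176, 90]), (301, [643, 178, 91]), (305, [643, 180, 92]), (309, [643, 182, 92]), (313, [643, 185, 91])]
w5 235 [(289, [655, 173, 67]), (293, [648, 174, 84]), (297, [644, 175, 96]), (301, [643, 176, 99]), (305, [643, 179, 99]), (309, [643, 181, 99]), (313, [643, 183, 100]), (317, [644, 185, 99])]
w5 240 [(289, [659, 173, 68]), (293, [651, 173, 85]), (297, [645, 174, 99]), (301, [644, 176, 103]), (305, [643, 177, 105]), (309, [643, 179, 106]), (313, [643, 181, 106]), (317, [643, 184, 106]), (321, [643, 186, 107])]
w4 219 [(313, [644, 191, 65]), (317, [643, 192, 69]), (321, [643, 195, 69]), (325, [644, 198, 68])]
w4
[... 736 characters left out ...]
659, 188, 64]), (313, [655, 188, 75]), (317, [651, 189, 85]), (321, [647, 189, 94]), (325, [645, 190, 100]), (329, [643, 191, 103]), (333, [644, 193, 103]), (337, [643, 195, 105]), (341, [643, 197, 105])]
scene1 89
60 5 [644. 116.  64.] [658. 174.  65.]
65 11 [638. 113.  66.] [663. 180.  70.]
70 19 [638. 108.  71.] [663. 179.  75.]
75 18 [642. 106.  75.] [663. 178.  80.]
80 16 [643. 107.  80.] [662. 178.  84.]
85 20 [641. 106.  85.] [663. 182.  89.]
side1 74
60 2 [650. 121.  63.] [659. 175.  64.]
65 6 [644. 170.  66.] [658. 176.  70.]
70 12 [636. 112.  71.] [662. 181.  75.]
75 19 [637. 109.  75.] [658. 181.  80.]
80 19 [636. 110.  80.] [659. 181.  85.]
85 16 [637. 108.  86.] [659. 178.  90.]
```

Request:
{"api": "drive_tool", "payload": {
  "steps": [
    {"delta_pos": [0,0,0],"yaw": 0,"hand": 76},
    {"delta_pos": [0,0,0],"yaw": 0,"hand": 76},
    {"delta_pos": [0,0,0],"yaw": 0,"hand": 76},
    {"delta_pos": [0,0,-15],"yaw": 0,"hand": 76},
    {"delta_pos": [0,0,-12],"yaw": 0,"hand": 76}
  ]
}}

```text
clock: 4.92
eef_pos: [649.5, 146.6, 13.4]
eef_rot: [3.141, 0.001, 3.054]
wrist_force: [1.4, 0.2, -0.8]
finger_gap: 75.5
```

Request:
{"api": "drive_tool", "payload": {
  "steps": [
    {"delta_pos": [0,0,-4],"yaw": 0,"hand": 76},
    {"delta_pos": [0,0,0],"yaw": 0,"hand": 76}
  ]
}}

```text
clock: 5.08
eef_pos: [648.4, 146.5, 8.0]
eef_rot: [-3.141, -0.003, 3.054]
wrist_force: [0.3, 0.2, 0.6]
finger_gap: 76.1
```

```bash
python3 - <<'E'
from h import *
c=shot('wrist','w6'); s=manip.read_state(); print(s['eef_pos'],s['wrist_force'],s['finger_gap'],c['position'])
P=world(c)
for v in (219,222,226,230):
    print(v,[(u,P[v,u].round(0).astype(int).tolist()) for u in list(range(175,205,3))+list(range(300,330,3)) if P[v,u,2]>22])
E
```

```text
[648.95946389 146.56731806   9.04862583] [ 0.16113077 -0.31383784  0.818826  ] 76.0887677936239 [582.43471379 153.49056599 209.11816677]
219 [(178, [635, 100, 38]), (181, [635, 102, 38]), (184, [635, 104, 38]), (187, [636, 106, 38]), (190, [636, 108, 38]), (193, [637, 109, 34]), (196, [638, 110, 31]), (309, [645, 188, 32]), (312, [643, 188, 38]), (315, [643, 191, 37]), (318, [643, 192, 38]), (321, [644, 195, 37]), (324, [644, 196, 38])]
222 [(175, [635, 99, 43]), (178, [635, 102, 45]), (181, [635, 104, 44]), (184, [635, 105, 44]), (187, [636, 107, 44]), (190, [636, 109, 44]), (193, [637, 110, 40]), (196, [640, 110, 33]), (309, [644, 186, 39]), (312, [644, 188, 41]), (315, [643, 189, 44]), (318, [643, 191, 43]), (321, [643, 193, 43]), (324, [643, 195, 44]), (327, [644, 197, 43])]
226 [(175, [635, 102, 51]), (178, [635, 104, 52]), (181, [635, 105, 51]), (184, [636, 107, 51]), (187, [636, 109, 51]), (190, [637, 110, 47]), (193, [639, 110, 42]), (196, [642, 110, 33]), (306, [650, 186, 30]), (309, [647, 186, 39]), (312, [644, 186, 48]), (315, [643, 188, 50]), (318, [643, 189, 51]), (321, [643, 191, 51]), (324, [643, 193, 51]), (327, [644, 195, 51])]
230 [(175, [635, 104, 59]), (178, [635, 105, 58]), (181, [636, 107, 58]), (184, [636, 109, 58]), (187, [637, 110, 55]), (190, [639, 110, 51]), (193, [642, 110, 43]), (196, [645, 110, 34]), (306, [653, 185, 32]), (309, [649, 186, 40]), (312, [646, 186, 49]), (315, [644, 187, 55]), (318, [643, 188, 58]), (321, [643, 189, 58]), (324, [643, 191, 58]), (327, [643, 193, 59])]
```

View pics/w6.png

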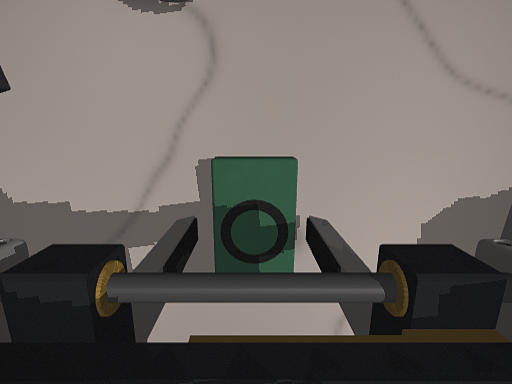

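Request:
{"api": "drive_tool", "payload": {
  "steps": [
    {"delta_pos": [0,0,-6],"yaw": 0,"hand": 76},
    {"delta_pos": [0,0,0],"yaw": 0,"hand": 50},
    {"delta_pos": [0,0,0],"yaw": 0,"hand": 50},
    {"delta_pos": [0,0,0],"yaw": 0,"hand": 50},
    {"delta_pos": [0,0,0],"yaw": 0,"hand": 50}
  ]
}}

```text
clock: 5.55
eef_pos: [649.5, 146.7, 4.0]
eef_rot: [3.141, 0.0, 3.054]
wrist_force: [0.7, 0.2, 0.7]
finger_gap: 55.6
```

```bash
python3 - <<'E'
from h import *
c=shot('wrist','w7'); s=manip.read_state(); print(s['eef_pos'],s['eef_rot'],s['wrist_force'],s['finger_gap'],c['position'])
rects(c,dict(green=(649,146,36)),6)
P=world(c)
for v in (219,222,226,230):
    print(v,[(u,P[v,u].round(0).astype(int).tolist()) for u in list(range(180,225,3))+list(range(280,320,3)) if P[v,u,2]>39])
E
```

```text
[649.48355543 146.67654377   3.98441236] [3.14141500e+00 5.39468160e-04 3.05381259e+00] [ 0.81504795 -0.26567096  0.49500219] 56.02499650314983 [582.82175631 153.60004564 204.89335923]
green [ 196  157  116  115 9932] z 36.0 rect [638.2 150.2] [75.5 77.9] 84.9
219 []
222 [(192, [637, 111, 40]), (195, [637, 113, 40]), (198, [637, 115, 41]), (201, [637, 116, 40]), (204, [637, 118, 40]), (298, [643, 178, 40]), (301, [643, 180, 40]), (307, [643, 184, 40]), (310, [643, 186, 40]), (313, [644, 188, 40])]
226 [(189, [637, 110, 47]), (192, [637, 112, 47]), (195, [637, 114, 46]), (198, [637, 116, 47]), (201, [638, 118, 47]), (204, [638, 119, 46]), (207, [639, 121, 44]), (295, [645, 176, 41]), (298, [644, 178, 43]), (301, [643, 179, 47]), (304, [643, 181, 48]), (307, [643, 183, 47]), (310, [643, 185, 47]), (313, [643, 186, 48])]
230 [(186, [636, 110, 55]), (189, [637, 112, 54]), (192, [637, 114, 54]), (195, [637, 115, 54]), (198, [637, 117, 54]), (201, [638, 119, 53]), (204, [639, 120, 50]), (207, [641, 121, 46]), (295, [648, 176, 41]), (298, [644, 177, 50]), (301, [643, 178, 54]), (304, [643, 180, 53]), (307, [643, 181, 54]), (310, [643, 183, 54]), (313, [644, 185, 53]), (316, [644, 187, 54])]
```

View pics/w7.png

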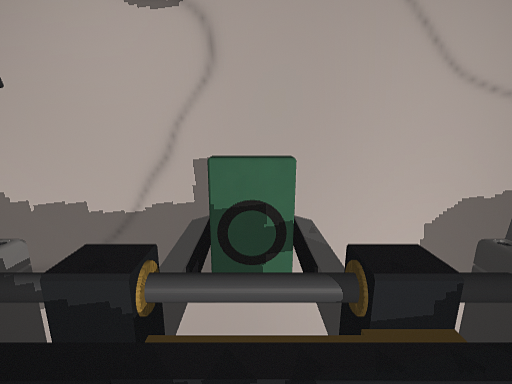

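```bash
cat >> h.py <<'E'
def ring(c,u0,u1,v0,v1,zt):
    g=cv2.cvtColor(c['frame'],cv2.COLOR_RGB2GRAY)
    hsv=cv2.cvtColor(c['frame'],cv2.COLOR_RGB2HSV).astype(int)
    m=((hsv[...,2]<60)&(hsv[...,1]<90)).astype(np.uint8); m[:v0]=0;m[v1:]=0;m[:,:u0]=0;m[:,u1:]=0
    n,lab,st,ce=cv2.connectedComponentsWithStats(m); i=1+np.argmax(st[1:,4]); v,u=np.nonzero(lab==i)
    p=cast(c,np.c_[u,v],zt)[:,:2].astype(np.float32); e,r=cv2.minEnclosingCircle(p); print('ring',st[i],np.round(e,1),round(r,1)); return e
E
python3 - <<'E'
from h import *
for t,b in (('w2',(228,276,155,235)),('w5',(222,286,170,260)),('w7',(212,292,180,268))):
    ring(load(t),*b,36)
E
```

```text
ring [230 175  44  43 751] [649.3 149.4] 23.1
ring [ 225  188   58   55 1290] [649.5 149.2] 23.0
ring [ 217  200   70   65 1874] [649.2 147.9] 23.2
```

Request:
{"api": "drive_tool", "payload": {
  "steps": [
    {"delta_pos": [0,0,15],"yaw": 0,"hand": 50},
    {"delta_pos": [0,0,25],"yaw": 0,"hand": 50},
    {"delta_pos": [-11,-13,10],"yaw": 0.02,"hand": 50},
    {"delta_pos": [-21,-26,0],"yaw": 0.04,"hand": 50},
    {"delta_pos": [-21,-26,0],"yaw": 0.04,"hand": 50}
  ]
}}

```text
clock: 6.02
eef_pos: [595.8, 81.4, 54.1]
eef_rot: [3.142, 0.001, -3.126]
wrist_force: [0.7, -1.2, -2.3]
finger_gap: 55.7
```

Request:
{"api": "drive_tool", "payload": {
  "steps": [
    {"delta_pos": [-21,-26,0],"yaw": 0.04,"hand": 50},
    {"delta_pos": [-21,-26,0],"yaw": 0.04,"hand": 50},
    {"delta_pos": [-21,-26,0],"yaw": 0.04,"hand": 50},
    {"delta_pos": [-21,-26,0],"yaw": 0.04,"hand": 50},
    {"delta_pos": [-12.4,-16,0],"yaw": 0.022,"hand": 50}
  ]
}}

```text
clock: 6.43
eef_pos: [497.9, -40.2, 53.7]
eef_rot: [-3.141, -0.001, -2.946]
wrist_force: [0.1, 0.3, -1.6]
finger_gap: 55.8
```

Request:
{"api": "drive_tool", "payload": {
  "steps": [
    {"delta_pos": [0,0,0],"yaw": 0,"hand": 50},
    {"delta_pos": [0,0,-15],"yaw": 0,"hand": 50},
    {"delta_pos": [0,0,-10],"yaw": 0,"hand": 50},
    {"delta_pos": [0,0,0],"yaw": 0,"hand": 50}
  ]
}}

```text
clock: 6.77
eef_pos: [499.0, -37.9, 26.8]
eef_rot: [3.141, -0.003, -2.947]
wrist_force: [-0.3, -0.1, -2.5]
finger_gap: 55.4
```

```bash
python3 - <<'E'
from h import *
s=manip.read_state(); print(s['eef_pos'],s['eef_rot'],s['wrist_force'],s['finger_gap'])
c=shot('wrist','w8')
im=c['frame'][140:300,150:350,::-1]; cv2.imwrite('pics/w8z.png',cv2.resize(im,None,fx=4,fy=3.7,interpolation=2))
for n in ('scene','side'):
    c=shot(n,n+'2'); u,v=(228,205) if n=='scene' else (260,230)
    im=c['frame'][v-45:v+45,u-65:u+65,::-1]; cv2.imwrite(f'pics/{n}2z.png',cv2.resize(im,None,fx=5,fy=5,interpolation=2))
E
```

```text
[498.98417188 -37.90487816  26.7604779 ] [ 3.14051484e+00 -2.88243468e-03 -2.94741875e+00] [-0.27612179 -0.1443967  -2.51825594] 55.44901184774621
```

View pics/w8z.png

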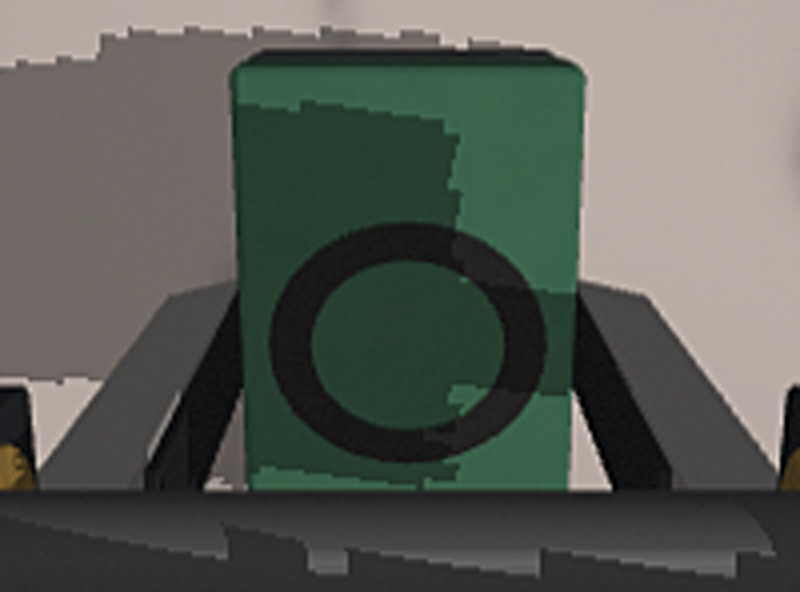

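View pics/scene2z.png

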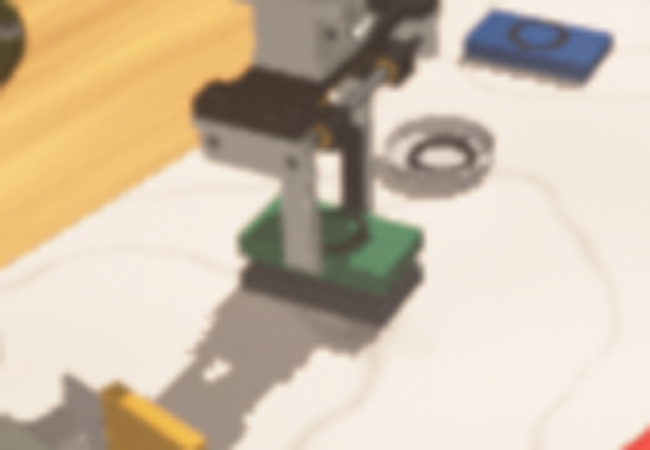

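View pics/side2z.png

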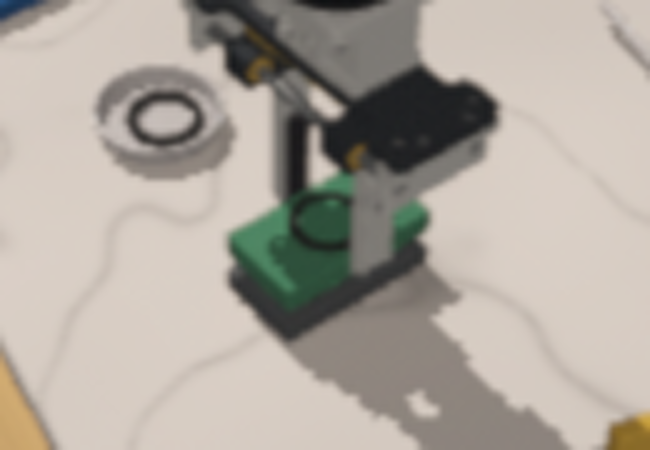

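Request:
{"api": "drive_tool", "payload": {
  "steps": [
    {"delta_pos": [0.5,-0.3,-6],"yaw": 0,"hand": 50},
    {"delta_pos": [0,0,-2.5],"yaw": 0,"hand": 50},
    {"delta_pos": [0,0,-1],"yaw": 0,"hand": 50},
    {"delta_pos": [0,0,0],"yaw": 0,"hand": 50}
  ]
}}

```text
clock: 7.25
eef_pos: [500.3, -38.6, 18.9]
eef_rot: [3.141, -0.0, -2.947]
wrist_force: [0.8, 0.1, -2.0]
finger_gap: 55.7
```

```bash
python3 - <<'E'
from h import *
s=manip.read_state(); print(s['eef_pos'],s['eef_rot'],s['wrist_force'],s['finger_gap'])
E
```

```text
[500.2570319  -38.60121119  18.87767343] [ 3.14142047e+00 -4.82666929e-04 -2.94733561e+00] [ 0.83276001  0.08357794 -1.95394409] 55.68996558407663
```

Request:
{"api": "drive_tool", "payload": {
  "steps": [
    {"delta_pos": [0,0,-0.7],"yaw": 0,"hand": 50},
    {"delta_pos": [0,0,0],"yaw": 0,"hand": 50}
  ]
}}

```text
clock: 7.42
eef_pos: [500.4, -38.7, 18.5]
eef_rot: [-3.142, 0.0, -2.947]
wrist_force: [-0.9, 0.2, -1.8]
finger_gap: 55.5
```

Request:
{"api": "drive_tool", "payload": {
  "steps": [
    {"delta_pos": [0,0,-0.5],"yaw": 0,"hand": 50},
    {"delta_pos": [0,0,0],"yaw": 0,"hand": 50}
  ]
}}

```text
clock: 7.58
eef_pos: [500.4, -38.7, 18.0]
eef_rot: [-3.142, 0.0, -2.947]
wrist_force: [-0.6, -0.4, -3.5]
finger_gap: 55.6
```

Request:
{"api": "drive_tool", "payload": {
  "steps": [
    {"delta_pos": [0,0,-0.6],"yaw": 0,"hand": 50},
    {"delta_pos": [0,0,0],"yaw": 0,"hand": 50}
  ]
}}

```text
clock: 7.75
eef_pos: [500.5, -38.7, 17.9]
eef_rot: [-3.142, 0.0, -2.947]
wrist_force: [-3.7, 0.4, 5.5]
finger_gap: 55.3
```

Request:
{"api": "drive_tool", "payload": {
  "steps": [
    {"delta_pos": [0,0,0],"yaw": 0,"hand": 60},
    {"delta_pos": [0,0,0],"yaw": 0,"hand": 68},
    {"delta_pos": [0,0,0],"yaw": 0,"hand": 76},
    {"delta_pos": [0,0,10],"yaw": 0,"hand": 80},
    {"delta_pos": [0,0,30],"yaw": 0,"hand": 80}
  ]
}}

```text
clock: 8.17
eef_pos: [498.4, -38.4, 55.2]
eef_rot: [3.14, -0.006, -2.947]
wrist_force: [0.2, -0.5, -0.1]
finger_gap: 79.3
```

Request:
{"api": "drive_tool", "payload": {
  "steps": [
    {"delta_pos": [0,0,35],"yaw": 0,"hand": 80},
    {"delta_pos": [0,0,20],"yaw": 0,"hand": 80},
    {"delta_pos": [0,0,0],"yaw": 0,"hand": 80},
    {"delta_pos": [0,0,0],"yaw": 0,"hand": 80}
  ]
}}

```text
clock: 8.5
eef_pos: [500.9, -38.7, 113.6]
eef_rot: [-3.141, 0.002, -2.947]
wrist_force: [-0.2, -0.9, 0.0]
finger_gap: 79.7
```

```bash
python3 - <<'E'
from h import *
s=manip.read_state(); print(s['eef_pos'],s['eef_rot'],s['wrist_force'],s['finger_gap'])
c=shot('wrist','w9')
im=c['frame'][100:300,150:350,::-1]; cv2.imwrite('pics/w9z.png',cv2.resize(im,None,fx=3,fy=3,interpolation=2))
rects(c,dict(green=(500,-38,50)),5)
ring(c,215,285,140,245,50)
for n in ('scene','side'):
    c=shot(n,n+'3'); u,v=(228,205) if n=='scene' else (260,230)
    im=c['frame'][v-45:v+45,u-65:u+65,::-1]; cv2.imwrite(f'pics/{n}3z.png',cv2.resize(im,None,fx=5,fy=5,interpolation=2))
E
```

```text
[500.89326194 -38.74073738 113.64264407] [-3.14073949e+00  2.38600632e-03 -2.94735828e+00] [-2.43589607e-01 -8.67859833e-01  5.27605677e-04] 79.74321309941153
green [ 223  147   58   96 5287] z 50.0 rect [499.4 -37.7] [98.2 55.5] 11.1
ring [229 175  46  45 822] [500.2 -37.6] 23.0
```

View pics/w9z.png

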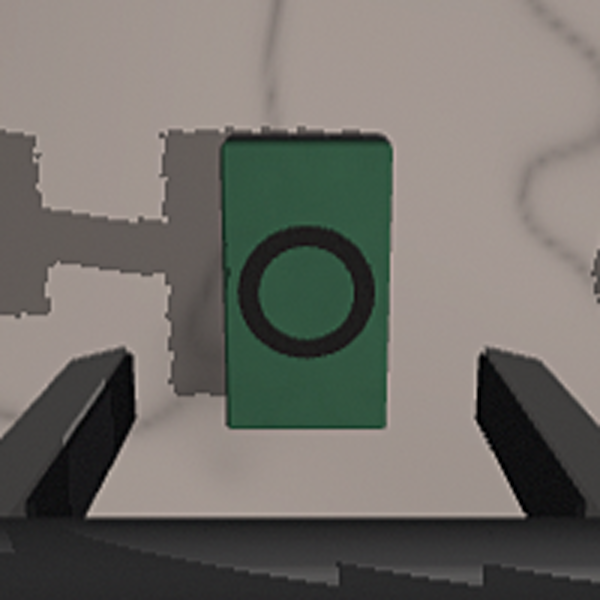

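View pics/scene3z.png

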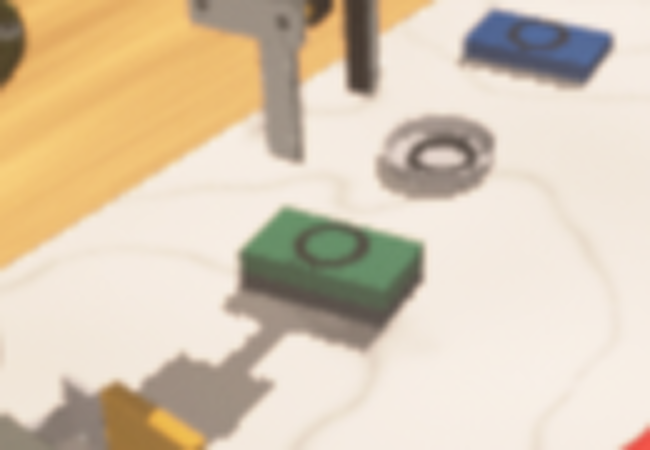

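View pics/side3z.png

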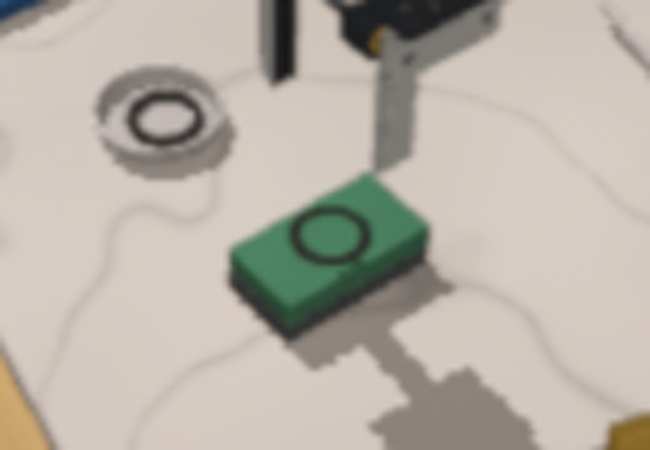

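Request:
{"api": "drive_tool", "payload": {
  "steps": [
    {"delta_pos": [-7,35,0],"yaw": 0.002,"hand": 80},
    {"delta_pos": [-7,35,0],"yaw": 0.002,"hand": 80},
    {"delta_pos": [-7,35,0],"yaw": 0.002,"hand": 80},
    {"delta_pos": [-7,35,0],"yaw": 0.002,"hand": 80},
    {"delta_pos": [-7,35,0],"yaw": 0.002,"hand": 80}
  ]
}}

```text
clock: 9.07
eef_pos: [464.3, 137.7, 111.4]
eef_rot: [-3.142, -0.002, -2.938]
wrist_force: [0.5, 0.3, 0.0]
finger_gap: 79.7
```

Request:
{"api": "drive_tool", "payload": {
  "steps": [
    {"delta_pos": [-7,35,0],"yaw": 0.002,"hand": 80},
    {"delta_pos": [-7,35,0],"yaw": 0.002,"hand": 80},
    {"delta_pos": [-7,35,0],"yaw": 0.001,"hand": 80},
    {"delta_pos": [-7.5,34.7,0],"yaw": 0,"hand": 80},
    {"delta_pos": [0,0,-30],"yaw": 0,"hand": 80}
  ]
}}

```text
clock: 9.48
eef_pos: [437.4, 281.6, 85.3]
eef_rot: [3.139, 0.006, -2.929]
wrist_force: [2.0, -0.4, 0.3]
finger_gap: 80.2
```

Request:
{"api": "drive_tool", "payload": {
  "steps": [
    {"delta_pos": [0,0,-20],"yaw": 0,"hand": 80},
    {"delta_pos": [0,0,0],"yaw": 0,"hand": 80},
    {"delta_pos": [0,0,0],"yaw": 0,"hand": 80}
  ]
}}

```text
clock: 9.73
eef_pos: [436.2, 275.6, 61.4]
eef_rot: [-3.141, -0.003, -2.932]
wrist_force: [0.1, 0.2, 0.4]
finger_gap: 80.4
```

```bash
python3 - <<'E'
from h import *
s=manip.read_state(); print(s['eef_pos'],s['eef_rot'],s['wrist_force'],s['finger_gap'])
c=shot('wrist','w10')
rects(c,dict(blue=(437,276,36)),6)
ring(c,200,310,140,262,36)
E
```

```text
[436.22538943 275.59522951  61.40610983] [-3.14066736e+00 -2.98854184e-03 -2.93240370e+00] [0.07223261 0.17519229 0.38072386] 80.39340241909433
blue [ 220  150   67  111 7012] z 36.0 rect [434.9 277.4] [99.1 55.5] 11.9
ring [227 184  52  50 979] [436.1 277.7] 22.8
```

View pics/w10.png

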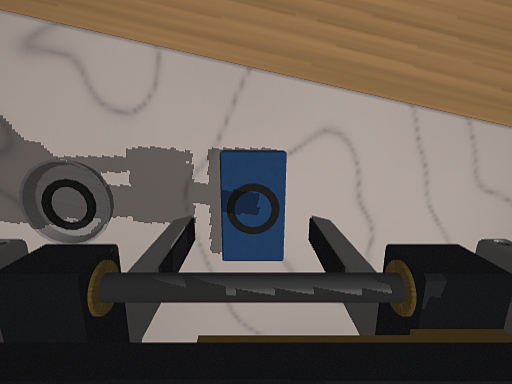

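Request:
{"api": "drive_tool", "payload": {
  "steps": [
    {"delta_pos": [0,0,-25],"yaw": 0,"hand": 76},
    {"delta_pos": [0,0,-20],"yaw": 0,"hand": 76},
    {"delta_pos": [0,0,-9],"yaw": 0,"hand": 76},
    {"delta_pos": [0,0,-4],"yaw": 0,"hand": 76},
    {"delta_pos": [0,0,0],"yaw": 0,"hand": 76}
  ]
}}

```text
clock: 10.2
eef_pos: [437.2, 275.9, 4.7]
eef_rot: [3.142, 0.0, -2.933]
wrist_force: [0.6, 0.8, -0.3]
finger_gap: 76.1
```

Request:
{"api": "drive_tool", "payload": {
  "steps": [
    {"delta_pos": [0,0,0],"yaw": 0,"hand": 50},
    {"delta_pos": [0,0,0],"yaw": 0,"hand": 50},
    {"delta_pos": [0,0,0],"yaw": 0,"hand": 50},
    {"delta_pos": [0,0,0],"yaw": 0,"hand": 50},
    {"delta_pos": [0,0,0],"yaw": 0,"hand": 50}
  ]
}}

```text
clock: 10.62
eef_pos: [437.3, 276.3, 5.2]
eef_rot: [3.141, 0.001, -2.932]
wrist_force: [-1.4, -1.0, 6.2]
finger_gap: 55.7
```

```bash
python3 - <<'E'
from h import *
s=manip.read_state(); print(s['eef_pos'],s['eef_rot'],s['wrist_force'],s['finger_gap'])
c=shot('wrist','w11')
ring(c,212,292,180,268,36)
E
```

```text
[437.31557833 276.29093129   5.17652378] [ 3.14118511e+00  1.26981993e-03 -2.93237482e+00] [-1.37873072 -1.00124538  6.22259619] 55.6792111007097
ring [ 218  198   68   65 1702] [436.3 277.1] 22.9
```

View pics/w11.png

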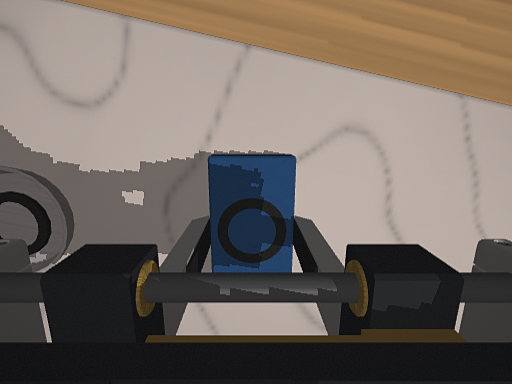

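Request:
{"api": "drive_tool", "payload": {
  "steps": [
    {"delta_pos": [0,0,15],"yaw": 0,"hand": 50},
    {"delta_pos": [0,0,25],"yaw": 0,"hand": 50},
    {"delta_pos": [3,-17,15],"yaw": -0.003,"hand": 50},
    {"delta_pos": [7,-35,0],"yaw": -0.003,"hand": 50},
    {"delta_pos": [7,-35,0],"yaw": -0.003,"hand": 50}
  ]
}}

```text
clock: 11.08
eef_pos: [454.0, 188.6, 60.2]
eef_rot: [3.141, 0.002, -2.939]
wrist_force: [1.1, -0.1, -3.4]
finger_gap: 56.2
```

Request:
{"api": "drive_tool", "payload": {
  "steps": [
    {"delta_pos": [7,-35,0],"yaw": -0.003,"hand": 50},
    {"delta_pos": [7,-35,0],"yaw": -0.003,"hand": 50},
    {"delta_pos": [7,-35,0],"yaw": 0,"hand": 50},
    {"delta_pos": [7,-35,0],"yaw": 0,"hand": 50},
    {"delta_pos": [7,-35,0],"yaw": 0,"hand": 50}
  ]
}}

```text
clock: 11.5
eef_pos: [488.7, 12.3, 59.4]
eef_rot: [3.142, -0.0, -2.947]
wrist_force: [0.5, 0.5, -3.0]
finger_gap: 55.4
```

Request:
{"api": "drive_tool", "payload": {
  "steps": [
    {"delta_pos": [7,-35,0],"yaw": 0,"hand": 50},
    {"delta_pos": [4.1,-17.6,0],"yaw": 0,"hand": 50},
    {"delta_pos": [0,0,0],"yaw": 0,"hand": 50},
    {"delta_pos": [0,0,-12],"yaw": 0,"hand": 50},
    {"delta_pos": [0,0,0],"yaw": 0,"hand": 50}
  ]
}}

```text
clock: 11.92
eef_pos: [498.9, -38.4, 45.8]
eef_rot: [3.141, -0.003, -2.948]
wrist_force: [-0.9, 0.5, -3.6]
finger_gap: 55.7
```

```bash
python3 - <<'E'
from h import *
s=manip.read_state(); print(s['eef_pos'],s['eef_rot'],s['wrist_force'],s['finger_gap'])
for n in ('scene','side'):
    c=shot(n,n+'4'); u,v=(228,205) if n=='scene' else (260,230)
    im=c['frame'][v-45:v+45,u-65:u+65,::-1]; cv2.imwrite(f'pics/{n}4z.png',cv2.resize(im,None,fx=5,fy=5,interpolation=2))
E
```

```text
[498.86367883 -38.354994    45.79316771] [ 3.14063409e+00 -2.52842299e-03 -2.94789766e+00] [-0.93142207  0.50115727 -3.59441715] 55.693373675982215
```

View pics/scene4z.png

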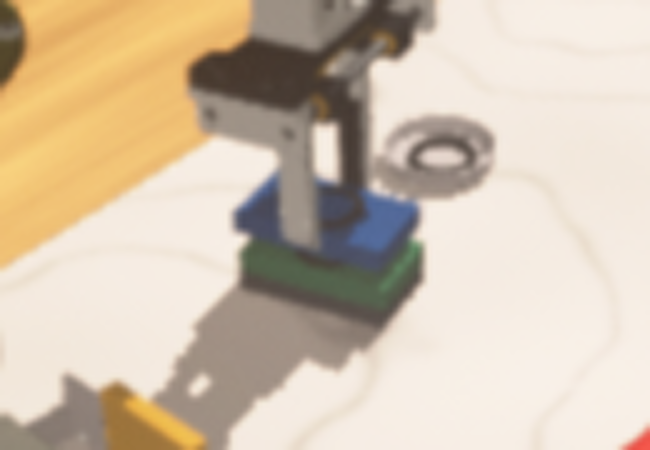

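View pics/side4z.png

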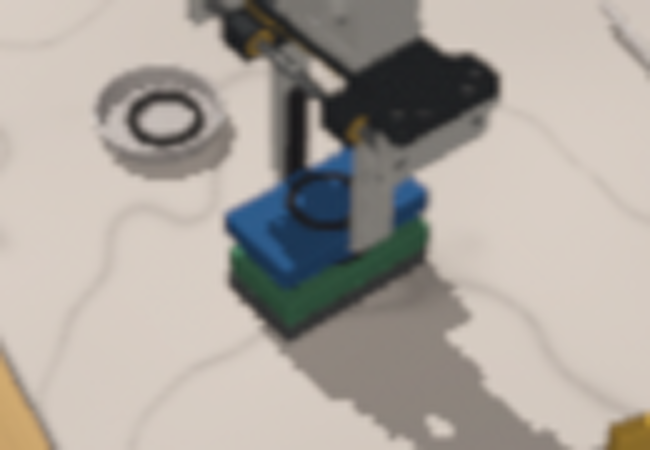

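Request:
{"api": "drive_tool", "payload": {
  "steps": [
    {"delta_pos": [0,0,-7],"yaw": 0,"hand": 50},
    {"delta_pos": [0,0,-2],"yaw": 0,"hand": 50},
    {"delta_pos": [0,0,-1],"yaw": 0,"hand": 50},
    {"delta_pos": [0,0,0],"yaw": 0,"hand": 50},
    {"delta_pos": [0,0,0],"yaw": 0,"hand": 50}
  ]
}}

```text
clock: 12.43
eef_pos: [500.0, -38.5, 37.4]
eef_rot: [-3.142, 0.0, -2.947]
wrist_force: [0.0, -0.7, -2.6]
finger_gap: 55.2
```

Request:
{"api": "drive_tool", "payload": {
  "steps": [
    {"delta_pos": [0,0,-0.6],"yaw": 0,"hand": 50},
    {"delta_pos": [0,0,0],"yaw": 0,"hand": 50}
  ]
}}

```text
clock: 12.6
eef_pos: [500.0, -38.6, 36.8]
eef_rot: [-3.142, 0.0, -2.947]
wrist_force: [0.8, -0.6, -3.1]
finger_gap: 55.6
```

Request:
{"api": "drive_tool", "payload": {
  "steps": [
    {"delta_pos": [0.3,0,-0.8],"yaw": 0,"hand": 50},
    {"delta_pos": [0,0,0],"yaw": 0,"hand": 50}
  ]
}}

```text
clock: 12.77
eef_pos: [500.3, -38.6, 35.9]
eef_rot: [3.142, -0.0, -2.947]
wrist_force: [-0.2, 0.1, -2.0]
finger_gap: 55.5
```

Request:
{"api": "drive_tool", "payload": {
  "steps": [
    {"delta_pos": [0,0,-0.6],"yaw": 0,"hand": 50},
    {"delta_pos": [0,0,0],"yaw": 0,"hand": 50}
  ]
}}

```text
clock: 12.93
eef_pos: [500.3, -38.6, 35.3]
eef_rot: [3.142, -0.0, -2.947]
wrist_force: [0.2, 0.1, -2.9]
finger_gap: 55.5
```

Request:
{"api": "drive_tool", "payload": {
  "steps": [
    {"delta_pos": [0,0,-0.5],"yaw": 0,"hand": 50},
    {"delta_pos": [0,0,0],"yaw": 0,"hand": 50}
  ]
}}

```text
clock: 13.1
eef_pos: [500.3, -38.6, 35.2]
eef_rot: [-3.142, 0.0, -2.947]
wrist_force: [-3.9, 0.2, 4.4]
finger_gap: 55.5
```

Contact. Release and rise.

Request:
{"api": "drive_tool", "payload": {
  "steps": [
    {"delta_pos": [0,0,0],"yaw": 0,"hand": 60},
    {"delta_pos": [0,0,0],"yaw": 0,"hand": 68},
    {"delta_pos": [0,0,0],"yaw": 0,"hand": 76},
    {"delta_pos": [0,0,10],"yaw": 0,"hand": 80},
    {"delta_pos": [0,0,30],"yaw": 0,"hand": 80}
  ]
}}

```text
clock: 13.52
eef_pos: [498.3, -38.3, 72.7]
eef_rot: [3.14, -0.006, -2.947]
wrist_force: [-0.7, 0.4, -1.1]
finger_gap: 79.3
```

Request:
{"api": "drive_tool", "payload": {
  "steps": [
    {"delta_pos": [0,0,35],"yaw": 0,"hand": 80},
    {"delta_pos": [0,0,0],"yaw": 0,"hand": 80},
    {"delta_pos": [0,0,0],"yaw": 0,"hand": 80},
    {"delta_pos": [0,0,0],"yaw": 0,"hand": 80}
  ]
}}

```text
clock: 13.85
eef_pos: [500.1, -38.6, 109.9]
eef_rot: [-3.142, 0.0, -2.947]
wrist_force: [-0.4, 0.3, -1.1]
finger_gap: 79.8
```

```bash
python3 - <<'E'
from h import *
s=manip.read_state(); print(s['eef_pos'],s['eef_rot'],s['wrist_force'],s['finger_gap'])
c=shot('wrist','w12')
im=c['frame'][100:300,150:350,::-1]; cv2.imwrite('pics/w12z.png',cv2.resize(im,None,fx=3,fy=3,interpolation=2))
rects(c,dict(blue=(500,-38,66)),5)
ring(c,215,285,140,250,66)
for n in ('scene','side'):
    c=shot(n,n+'5'); u,v=(228,205) if n=='scene' else (260,230)
    im=c['frame'][v-45:v+45,u-65:u+65,::-1]; cv2.imwrite(f'pics/{n}5z.png',cv2.resize(im,None,fx=5,fy=5,interpolation=2))
E
```

```text
[500.14019754 -38.56134036 109.87411238] [-3.14154640e+00  1.16733157e-04 -2.94741179e+00] [-0.44303902  0.28066492 -1.07591106] 79.83942305195816
blue [ 221  148   62  103 6093] z 66.0 rect [498.3 -37.8] [98.4 55.5] 11.1
ring [227 179  49  47 843] [498.9 -37.7] 22.9
```

View pics/w12z.png

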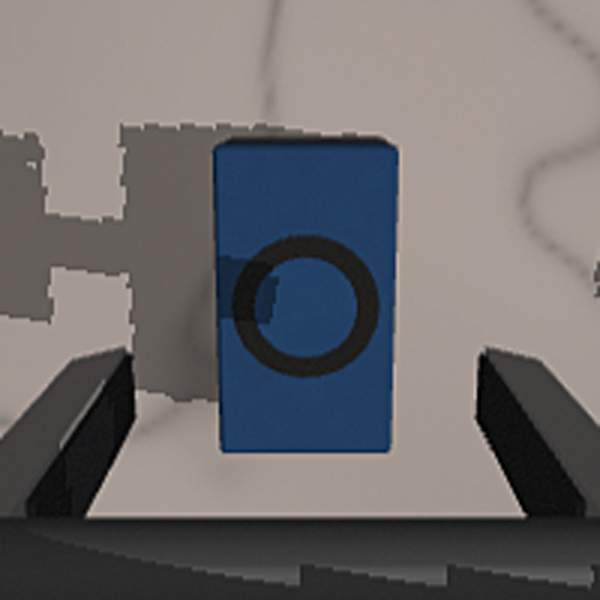

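View pics/scene5z.png

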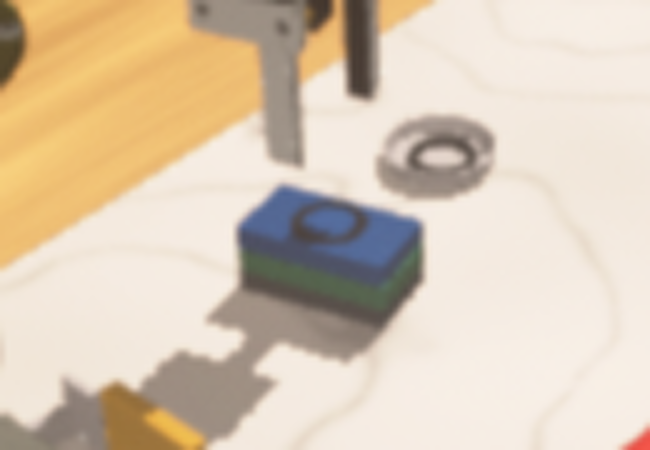

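View pics/side5z.png

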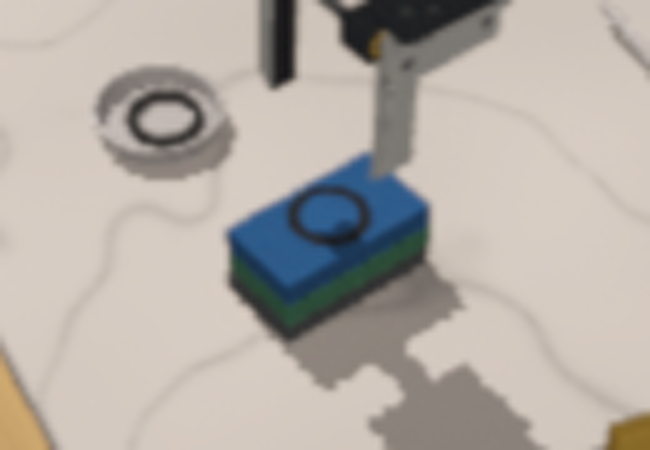

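Request:
{"api": "drive_tool", "payload": {
  "steps": [
    {"delta_pos": [0,0,30],"yaw": 0,"hand": 60},
    {"delta_pos": [11.5,-36,0],"yaw": -0.052,"hand": 50},
    {"delta_pos": [11.5,-36,0],"yaw": -0.052,"hand": 40},
    {"delta_pos": [11.5,-36,0],"yaw": -0.052,"hand": 40},
    {"delta_pos": [11.5,-36,0],"yaw": -0.052,"hand": 40}
  ]
}}

```text
clock: 14.42
eef_pos: [546.3, -184.1, 139.2]
eef_rot: [3.141, -0.001, 3.126]
wrist_force: [0.7, 0.2, -0.1]
finger_gap: 49.9
```

Request:
{"api": "drive_tool", "payload": {
  "steps": [
    {"delta_pos": [11.5,-36,0],"yaw": -0.052,"hand": 40},
    {"delta_pos": [11.5,-36,0],"yaw": -0.052,"hand": 40},
    {"delta_pos": [0,0,0],"yaw": 0,"hand": 40},
    {"delta_pos": [0,0,0],"yaw": 0,"hand": 40},
    {"delta_pos": [0,0,0],"yaw": 0,"hand": 40}
  ]
}}

```text
clock: 14.83
eef_pos: [568.9, -254.1, 138.8]
eef_rot: [3.141, -0.002, 3.024]
wrist_force: [0.4, -0.0, 0.0]
finger_gap: 40.0
```

```bash
python3 - <<'E'
from h import *
s=manip.read_state(); print(s['eef_pos'],s['eef_rot'],s['wrist_force'],s['finger_gap'])
c=shot('wrist','w13')
rects(c,dict(weight=(569,-255,100)),5)
E
```

```text
[ 568.87355372 -254.07334645  138.84381941] [ 3.14082138e+00 -1.64339847e-03  3.02418018e+00] [ 0.4454666  -0.0074229   0.04184018] 39.95183742797778
weight [242 167  13  73 921] z 99.7 rect [ 568.  -255.9] [11.2 68.5] 83.4
```

View pics/w13.png

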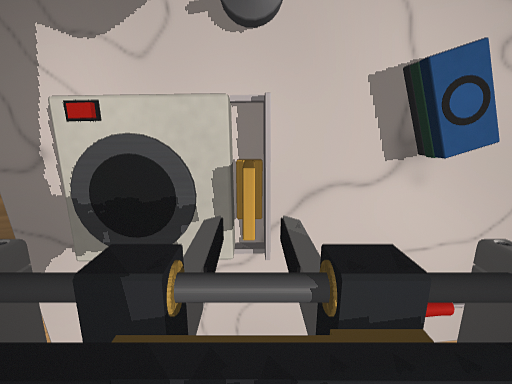

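Request:
{"api": "drive_tool", "payload": {
  "steps": [
    {"delta_pos": [0,-2.3,-20],"yaw": 0,"hand": 40},
    {"delta_pos": [0,0,-30],"yaw": 0,"hand": 40},
    {"delta_pos": [0,0,-25],"yaw": 0,"hand": 40},
    {"delta_pos": [0,0,-10],"yaw": 0,"hand": 40},
    {"delta_pos": [0,0,0],"yaw": 0,"hand": 40}
  ]
}}

```text
clock: 15.3
eef_pos: [568.3, -255.4, 52.8]
eef_rot: [3.14, -0.004, 3.025]
wrist_force: [-0.9, 0.7, 0.2]
finger_gap: 40.2
```

```bash
python3 - <<'E'
from h import *
s=manip.read_state(); print(s['eef_pos'],s['eef_rot'],s['wrist_force'],s['finger_gap'])
c=shot('wrist','w14'); rects(c,dict(weight=(569,-255,100)),5)
P=world(c)
for v in (219,222,226,230):
    print(v,[(u,P[v,u].round(0).astype(int).tolist()) for u in list(range(195,235,4))+list(range(270,310,4)) if P[v,u,2]>66])
E
```

```text
[ 568.30470821 -255.36170725   52.83622227] [ 3.14015667 -0.00362434  3.02520647] [-0.94295636  0.67490141  0.18927262] 40.243934968439625
weight [ 240  186   20   86 1664] z 99.7 rect [ 560.4 -254.5] [11.5 54.4] 82.8
219 [(207, [556, -282, 83]), (211, [556, -280, 83]), (215, [556, -277, 83]), (219, [557, -275, 81]), (282, [563, -233, 78]), (286, [562, -230, 82]), (290, [562, -228, 83]), (294, [562, -225, 83]), (298, [563, -223, 83])]
222 [(203, [556, -284, 88]), (207, [556, -282, 88]), (211, [556, -279, 90]), (215, [556, -276, 89]), (219, [558, -274, 85]), (282, [563, -233, 85]), (286, [561, -231, 90]), (290, [562, -229, 90]), (294, [562, -226, 89]), (298, [562, -224, 90])]
226 [(203, [556, -283, 96]), (207, [556, -280, 96]), (211, [556, -278, 97]), (215, [556, -275, 98]), (219, [558, -274, 93]), (282, [565, -234, 86]), (286, [562, -232, 95]), (290, [562, -230, 96]), (294, [563, -227, 95]), (298, [563, -225, 96]), (302, [563, -222, 96])]
230 [(199, [556, -284, 103]), (203, [556, -281, 104]), (207, [556, -279, 102]), (211, [557, -277, 102]), (215, [557, -274, 103]), (219, [559, -273, 96]), (282, [568, -234, 86]), (286, [563, -233, 99]), (290, [562, -231, 102]), (294, [562, -228, 102]), (298, [562, -226, 103]), (302, [562, -224, 104])]
```

View pics/w14.png

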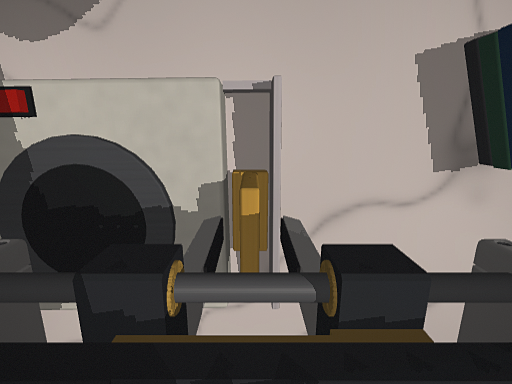

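Request:
{"api": "drive_tool", "payload": {
  "steps": [
    {"delta_pos": [0,0,-6],"yaw": 0,"hand": 40},
    {"delta_pos": [0,0,-4],"yaw": 0,"hand": 40},
    {"delta_pos": [0,0,0],"yaw": 0,"hand": 5},
    {"delta_pos": [0,0,0],"yaw": 0,"hand": 5},
    {"delta_pos": [0,0,0],"yaw": 0,"hand": 5}
  ],
  "squeeze": 45
}}

```text
clock: 15.77
eef_pos: [569.5, -257.0, 45.4]
eef_rot: [-3.141, 0.001, 3.024]
wrist_force: [0.5, -0.4, -0.2]
finger_gap: 23.5
```

Request:
{"api": "drive_tool", "payload": {
  "steps": [
    {"delta_pos": [0,0,0],"yaw": 0,"hand": 5},
    {"delta_pos": [0,0,0],"yaw": 0,"hand": 5},
    {"delta_pos": [0,0,0],"yaw": 0,"hand": 5}
  ]
}}

```text
clock: 16.02
eef_pos: [569.4, -257.0, 45.2]
eef_rot: [-3.141, 0.0, 3.024]
wrist_force: [-1.0, 0.8, 2.3]
finger_gap: 11.4
```

```bash
python3 - <<'E'
from h import *
s=manip.read_state(); print(s['eef_pos'],s['eef_rot'],s['wrist_force'],s['finger_gap'])
c=shot('wrist','w15'); rects(c,dict(weight=(569,-255,100)),5)
E
```

```text
[ 569.42193827 -256.98147947   45.17913428] [-3.14146612e+00  4.30675825e-04  3.02371731e+00] [-0.99873857  0.81350554  2.28253761] 11.4254861133849
weight [ 221  187   62   85 1987] z 99.8 rect [ 559.4 -255. ] [50.2 32.6] 19.2
```

View pics/w15.png

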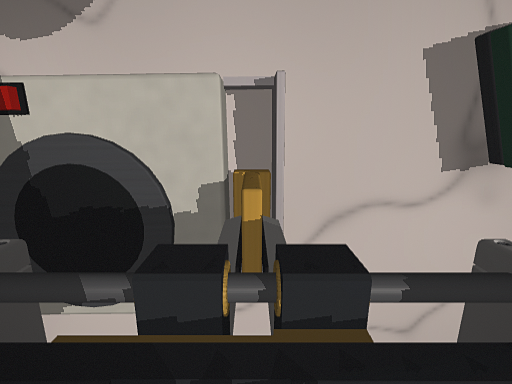

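Request:
{"api": "drive_tool", "payload": {
  "steps": [
    {"delta_pos": [0,0,5],"yaw": 0,"hand": 5},
    {"delta_pos": [0,0,10],"yaw": 0,"hand": 5},
    {"delta_pos": [0,0,15],"yaw": 0,"hand": 5},
    {"delta_pos": [0,0,15],"yaw": 0,"hand": 5},
    {"delta_pos": [0,0,15],"yaw": 0,"hand": 5}
  ]
}}

```text
clock: 16.48
eef_pos: [569.1, -256.8, 105.9]
eef_rot: [3.141, -0.001, 3.024]
wrist_force: [0.9, -0.7, -4.7]
finger_gap: 11.6
```

```bash
python3 - <<'E'
from h import *
s=manip.read_state(); print(s['eef_pos'],s['eef_rot'],s['wrist_force'],s['finger_gap'])
c=shot('scene','scene6'); im=c['frame'][150:330,100:330,::-1]; cv2.imwrite('pics/scene6z.png',cv2.resize(im,None,fx=3,fy=3,interpolation=2))
E
```

```text
[ 569.07982395 -256.78035873  105.86363631] [ 3.14140856e+00 -5.44964788e-04  3.02378166e+00] [ 0.85248002 -0.73671124 -4.67508975] 11.626380055719661
```

View pics/scene6z.png

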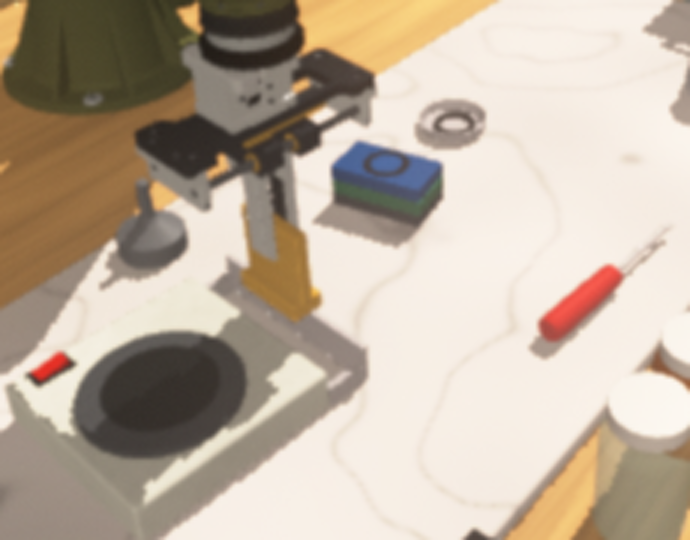

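Request:
{"api": "drive_tool", "payload": {
  "steps": [
    {"delta_pos": [-4,14,5],"yaw": 0.02,"hand": 5},
    {"delta_pos": [-9,28,0],"yaw": 0.04,"hand": 5},
    {"delta_pos": [-9,28,0],"yaw": 0.04,"hand": 5},
    {"delta_pos": [-9,28,0],"yaw": 0.04,"hand": 5},
    {"delta_pos": [-9,28,0],"yaw": 0.04,"hand": 5}
  ]
}}

```text
clock: 16.95
eef_pos: [528.4, -129.7, 109.6]
eef_rot: [3.141, -0.0, -3.078]
wrist_force: [0.1, 0.0, -5.3]
finger_gap: 11.6
```

Request:
{"api": "drive_tool", "payload": {
  "steps": [
    {"delta_pos": [-9,28,0],"yaw": 0.04,"hand": 5},
    {"delta_pos": [-9,28,0],"yaw": 0.04,"hand": 5},
    {"delta_pos": [-6,22,0],"yaw": 0.03,"hand": 5},
    {"delta_pos": [-4.8,14.4,0],"yaw": 0.022,"hand": 5},
    {"delta_pos": [0,0,0],"yaw": 0,"hand": 5}
  ]
}}

```text
clock: 17.37
eef_pos: [499.6, -36.2, 109.9]
eef_rot: [3.141, -0.0, -2.944]
wrist_force: [0.6, 0.1, -5.5]
finger_gap: 11.6
```

Request:
{"api": "drive_tool", "payload": {
  "steps": [
    {"delta_pos": [0,0,0],"yaw": 0,"hand": 5},
    {"delta_pos": [0,0,-8],"yaw": 0,"hand": 5},
    {"delta_pos": [0,0,0],"yaw": 0,"hand": 5},
    {"delta_pos": [0,0,0],"yaw": 0,"hand": 5}
  ]
}}

```text
clock: 17.7
eef_pos: [500.2, -39.1, 101.1]
eef_rot: [3.141, -0.001, -2.949]
wrist_force: [-0.1, 0.0, -5.5]
finger_gap: 11.5
```

```bash
python3 - <<'E'
from h import *
s=manip.read_state(); print(s['eef_pos'],s['eef_rot'],s['wrist_force'],s['finger_gap'])
c=shot('wrist','w16')
im=c['frame'][100:300,130:370,::-1]; cv2.imwrite('pics/w16z.png',cv2.resize(im,None,fx=3,fy=3,interpolation=2))
for n in ('scene','side'):
    c=shot(n,n+'7'); u,v=(228,195) if n=='scene' else (260,220)
    im=c['frame'][v-55:v+55,u-65:u+65,::-1]; cv2.imwrite(f'pics/{n}7z.png',cv2.resize(im,None,fx=5,fy=5,interpolation=2))
E
```

```text
[500.24284109 -39.11540714 101.08399518] [ 3.14117901e+00 -1.30602512e-03 -2.94854695e+00] [-0.12730719  0.03958044 -5.45450693] 11.545273583701771
```

View pics/w16z.png

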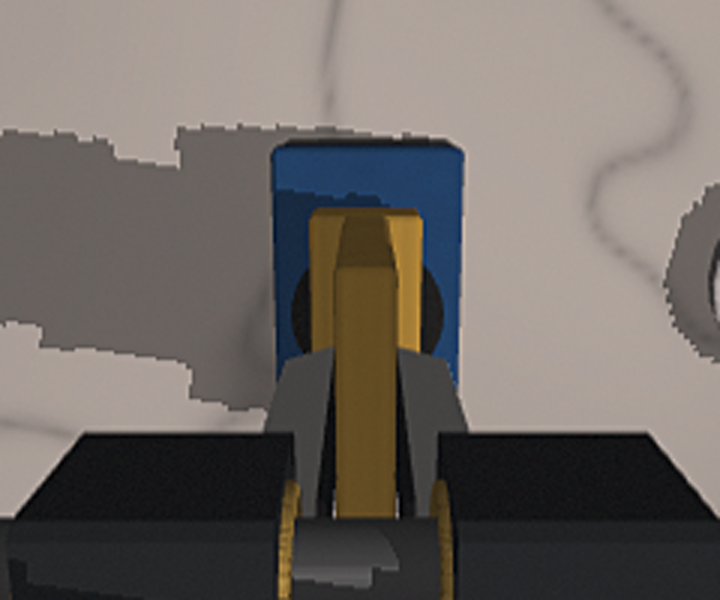

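View pics/scene7z.png

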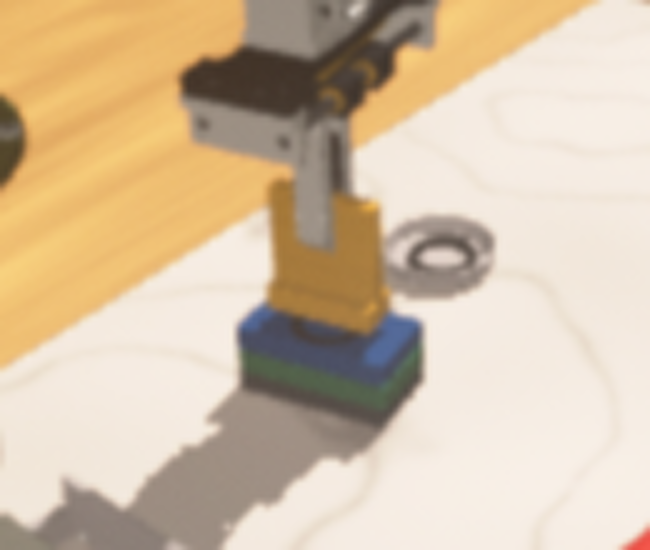

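View pics/side7z.png

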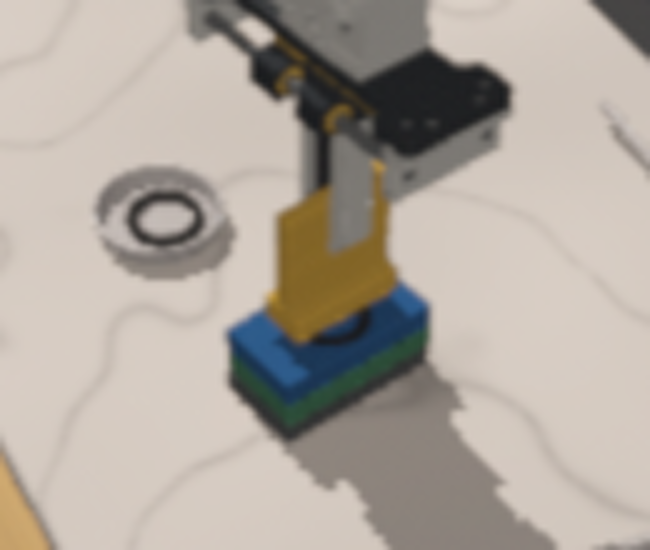

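Request:
{"api": "drive_tool", "payload": {
  "steps": [
    {"delta_pos": [0,0,-5],"yaw": 0,"hand": 5},
    {"delta_pos": [0,0,-3],"yaw": 0,"hand": 5},
    {"delta_pos": [0,0,-1.5],"yaw": 0,"hand": 5},
    {"delta_pos": [0,0,0],"yaw": 0,"hand": 5},
    {"delta_pos": [0,0,0],"yaw": 0,"hand": 5}
  ]
}}

```text
clock: 18.27
eef_pos: [500.5, -38.5, 92.2]
eef_rot: [3.142, -0.0, -2.947]
wrist_force: [0.2, 0.4, -5.5]
finger_gap: 11.9
```

Request:
{"api": "drive_tool", "payload": {
  "steps": [
    {"delta_pos": [0,0,-0.7],"yaw": 0,"hand": 5},
    {"delta_pos": [0,0,0],"yaw": 0,"hand": 5}
  ]
}}

```text
clock: 18.43
eef_pos: [500.6, -38.5, 91.7]
eef_rot: [-3.142, 0.0, -2.947]
wrist_force: [0.2, -0.4, -5.7]
finger_gap: 11.9
```

Request:
{"api": "drive_tool", "payload": {
  "steps": [
    {"delta_pos": [0,0,-0.5],"yaw": 0,"hand": 5},
    {"delta_pos": [0,0,0],"yaw": 0,"hand": 5}
  ]
}}

```text
clock: 18.6
eef_pos: [500.5, -38.5, 91.1]
eef_rot: [-3.142, 0.0, -2.947]
wrist_force: [-0.2, 0.1, -5.8]
finger_gap: 11.4
```

Request:
{"api": "drive_tool", "payload": {
  "steps": [
    {"delta_pos": [0,0,-0.5],"yaw": 0,"hand": 5},
    {"delta_pos": [0,0,0],"yaw": 0,"hand": 5}
  ]
}}

```text
clock: 18.77
eef_pos: [500.6, -38.5, 91.1]
eef_rot: [-3.141, 0.0, -2.947]
wrist_force: [-2.8, 0.4, 3.3]
finger_gap: 12.1
```

Request:
{"api": "drive_tool", "payload": {
  "steps": [
    {"delta_pos": [0,0,-0.5],"yaw": 0,"hand": 5},
    {"delta_pos": [0,0,0],"yaw": 0,"hand": 5}
  ]
}}

```text
clock: 18.93
eef_pos: [500.7, -38.5, 91.1]
eef_rot: [-3.141, 0.001, -2.947]
wrist_force: [-5.8, 0.9, 9.9]
finger_gap: 11.7
```

Seated. Ease off, open and retreat upward.

Request:
{"api": "drive_tool", "payload": {
  "steps": [
    {"delta_pos": [0,0,0.5],"yaw": 0,"hand": 5},
    {"delta_pos": [0,0,0],"yaw": 0,"hand": 20},
    {"delta_pos": [0,0,0],"yaw": 0,"hand": 40},
    {"delta_pos": [0,0,0],"yaw": 0,"hand": 50},
    {"delta_pos": [0,0,0],"yaw": 0,"hand": 50}
  ]
}}

```text
clock: 19.35
eef_pos: [500.6, -38.5, 90.6]
eef_rot: [-3.141, 0.0, -2.947]
wrist_force: [0.2, -0.5, -0.2]
finger_gap: 35.0
```

Request:
{"api": "drive_tool", "payload": {
  "steps": [
    {"delta_pos": [0,0,10],"yaw": 0,"hand": 50},
    {"delta_pos": [0,0,30],"yaw": 0,"hand": 50},
    {"delta_pos": [0,0,35],"yaw": 0,"hand": 50},
    {"delta_pos": [0,0,25],"yaw": 0,"hand": 50},
    {"delta_pos": [0,0,0],"yaw": 0,"hand": 50}
  ]
}}

```text
clock: 19.77
eef_pos: [502.4, -38.8, 196.6]
eef_rot: [-3.139, 0.008, -2.947]
wrist_force: [1.0, -0.4, 0.3]
finger_gap: 49.9
```

Request:
{"api": "drive_tool", "payload": {
  "steps": [
    {"delta_pos": [0,0,0],"yaw": 0,"hand": 50},
    {"delta_pos": [0,0,0],"yaw": 0,"hand": 50},
    {"delta_pos": [0,0,0],"yaw": 0,"hand": 50}
  ]
}}

```text
clock: 20.02
eef_pos: [500.0, -38.4, 189.6]
eef_rot: [3.141, -0.002, -2.947]
wrist_force: [0.6, 0.4, 0.1]
finger_gap: 49.9
```

```bash
python3 - <<'E'
from h import *
s=manip.read_state(); print(s['clock'],s['eef_pos'],s['eef_rot'],s['wrist_force'],s['finger_gap'])
c=shot('wrist','w17'); rects(c,dict(rib=(500,-38,146)),5); rects(c,dict(blue=(500,-38,66)),5)
im=c['frame'][100:300,130:370,::-1]; cv2.imwrite('pics/w17z.png',cv2.resize(im,None,fx=3,fy=3,interpolation=2))
c=shot('scene','scene8'); im=c['frame'][130:330,100:370,::-1]; cv2.imwrite('pics/scene8z.png',cv2.resize(im,None,fx=2.9,fy=2.9,interpolation=2))
c=shot('side','side8'); im=c['frame'][165:275,195:325,::-1]; cv2.imwrite('pics/side8z.png',cv2.resize(im,None,fx=5,fy=5,interpolation=2))
E
```

```text
20.0167 [499.98518894 -38.41390167 189.62204524] [ 3.14097404e+00 -1.77322516e-03 -2.94740074e+00] [0.64797527 0.38406237 0.08874939] 49.887424235315386
rib [245 166  13  72 912] z 145.6 rect [499.5 -37.9] [68.7 11.5] 11.4
blue [ 228  144   47   80 2027] z 65.8 rect [498.4 -37.8] [98.2 55.6] 11.1
```

View pics/w17z.png

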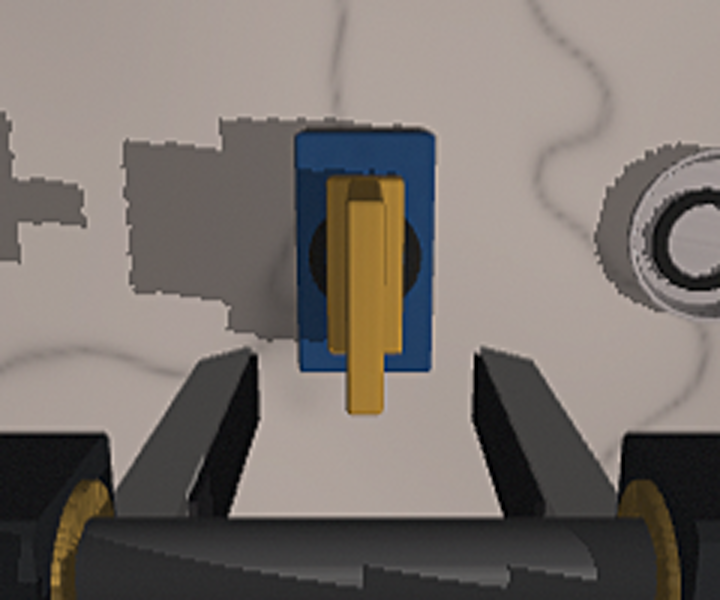

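View pics/scene8z.png

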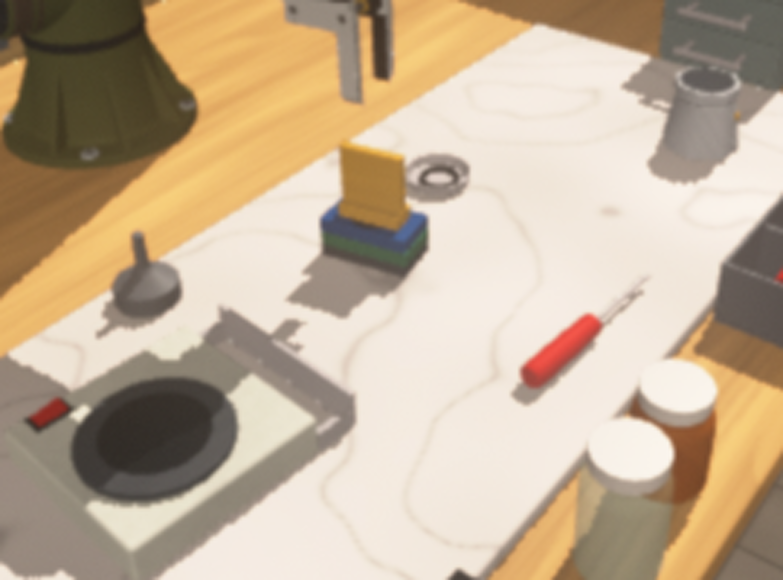

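View pics/side8z.png

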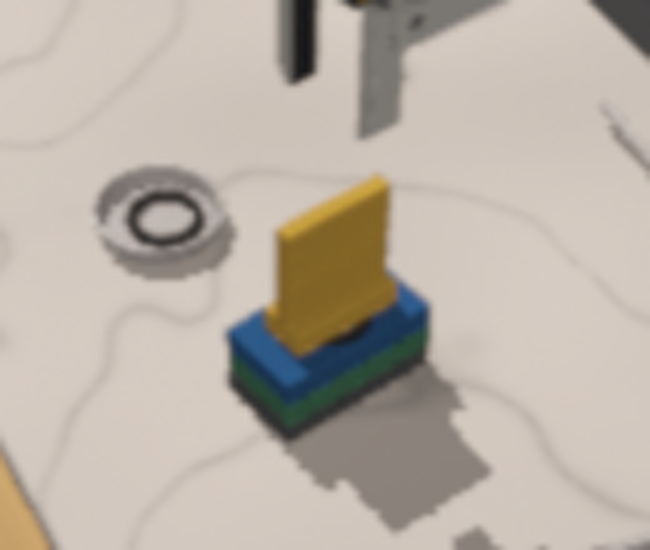

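The pile is flush and the weight stands upright in its middle, centred to about 1 mm. The gripper is clear, so I am handing in.

```bash
python3 -c "
from cell import manip
print(manip.sign_off())"
```

```text
the job is handed in; nothing more can be done
None
```

The pile is built and handed in after about 20 s of the 64 s. The green plate is on the base, the blue plate is on the green one, and the brass weight stands rib up along the middle. No verdict was reported, so this rests on my own last checks.

**Last wrist-camera checks:**

| Part | Centre in wrist view (mm) | Angle (deg) |
|---|---|---|
| Base, measured before building | about (499, -37.5) | 11.1 |
| Green plate, after placing | (500.2, -37.6) | 11.1 |
| Blue plate, with the weight on it | about (498.5, -37.8) | 11.1 |
| Weight rib | (499.5, -37.9) | 11.4 |

- **Fit:** each part is within about 1 mm of the base centre. The blue plate's top measured 66 mm above the work surface and the rib's top 146 mm, as expected. The scene and side views show flush edges and an upright weight.
- **Bystanders:** the tool never came near the pot base, funnel or dish. They look unmoved in the pictures, but I did not measure their positions.

**Checks that failed or disagreed:**

- **Fingertip height:** `manip.finger_overhang` says the fingertips are 17 mm ahead of the TCP, but the cameras showed them about 21 mm behind it. My first close on the green plate therefore shut in the air above it. I corrected the height from the depth images and the second grip held.
- **Camera offsets:** the cameras disagreed by up to about 4 to 5 mm sideways. I placed everything by wrist-camera measurements relative to the base, which cancels that offset.

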